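# Open the control box and drop its mounting plate onto the studs

### The arm

A 7-joint arm with a two-finger parallel gripper is mounted at the origin on the work surface. World frame = base frame: x ahead of the robot, y to its left, z up, the work surface at z = 0. Lengths are in m, angles in rad, forces in N, time in s.
With the tool pointing down it reaches from about 0.4 to 0.85 m from the base axis. Payload 10.4 kg.
Tool frame: the origin (TCP) lies on the centre line of the jaws, within the pads' length; the fingertips stand 8 mm ahead of it and the grasp point (between the pads) lies 11 mm behind it (manip.nose_length is the distance from the TCP to the fingertips, in m); z points along the fingers, y is the direction in which the jaws open and shut (so a half turn about z gives the same grasp; the last joint's range is limited). The gripper opens to 85 mm and grips with 20 to 120 N. Pads are 22 mm wide; open, the fingers measure 114 mm over their backs; the gripper's body (76 mm by 85 mm) begins 54 mm behind the grasp point. The pads swing forward as they close: fully open they stand 13 mm farther back than shut.
Start: joints at [1.288, 0.332, -0.065, 1.46, 0.022, 1.35, -0.088], TCP at [0.161, -0.604, 0.239] pointing down, gripper open.
Joint ranges: [-2.6, 2.6], [-0.5, 2.12], [-1.47, 1.34], [0.16, 2.42], [-1.27, 4.41], [0.06, 2.06], [-2.6, 2.6]. Speed limits (rad/s): [2.22, 2.22, 2.79, 2.79, 3.14, 3.14, 3.14].

### API

Orientations are given as a unit quaternion [w, x, y, z].
In Python, from station import manip gives the robot as it stands.
- The arm moves only by the tool move_arm, never from a script. Its argument "steps" is a list of rows, each a list of 6 numbers: the shift along the tool's x, y, z scaled (see below), then the turn, a rotation vector about the tool's x, y, z scaled (see below). A call has 1 to 5 rows; each row is the pose to reach, as a shift and turn from the pose measured when the call began, along the tool's axes at that moment; what a row does not reach only later rows make up. The controller multiplies each number of a shift by 0.75 m and each number of a turn by 45 degrees. A row lasts 1/12 s, in which the tool goes at most 41.7 mm and 7.16 degrees, less where a joint would pass 70% of its speed; a pose out of reach is approached as far as the arm can. A call with a number of a shift or a turn outside -1 to 1 is refused whole. A call with a gripper value outside its range is refused whole. "jaw" is the finger opening in mm, from 0 to 85.4, set as the call begins (left out, the last holds). The fingers move at their own pace and stop on an object; "newtons" is the grip in N (left out, the last holds). Time passes only in rows, so rows that repeat a pose let the fingers close. It gives the time, the measured TCP pose, the force and the opening at its end, in the units of the state.
- manip.state(): the state, without advancing time (a new reading comes with each control period).
- manip.snapshot(name): name is "scene" or "top" or "wrist"; returns a dict with "image" (400x640x3 uint8, blue, green, red), "intrinsics" (3x3 intrinsics, pixels), "k1" (the pictures are not rectified: a ray, as slopes to the right and down, at radius r is drawn at 1 + k1 r^2 times it, then the intrinsics apply), "pose" (4x4, takes a point from camera to world coordinates). Camera axes: x right, y down, z forward; pixel columns grow to the right and rows downward; lengths in m; the calibration is good to about 2 mm. A picture is of the moment at which its call begins. There is no depth.
- manip.close_job(): hands the job in, once; it reports no verdict.
The state is a dict: "t": time; "qpos": joint angles; "qd": joint speeds; "effort": joint torques, N m; "tool_pos": TCP position; "orientation": TCP orientation; "ft_force": force on the tool from outside, world axes, zero at the start; "ft_torque": the same for the moment, N m; "gripper_width": opening from 0.0 (shut) to 1.0 (fully open).
Only numpy, scipy, OpenCV 4.12 (cv2) and the standard library are available. Lean on these libraries where they do the work, as an engineer would, in place of code of your own. Each camera call takes 0.05 s, during which the arm holds its last target.

### The job

Fit the mounting plate into the grey control box that lies on its back: turn both quarter-turn locks clockwise all the way to unlocked, swing the door up and over until it stands open, upright or beyond, and leave it so. Then take the mounting plate off the sloping stand and lower it gently and level over both studs together (it fits one way only), not dropping it, until it lies flat on its supports, and let go. Leave the other things on the bench where they are.

Things in the scene. Friction and masses are not known exactly. Their poses are not given: they have to be found in the camera images.
- box: Light-grey steel control box lying on its back, fixed: 160 (x) x 200 (y) x 100 mm high, door on top, three black glands on the -x wall. Origin: centre of its underside; +y: hinge side, -y: lock side. A flange leaves a 130 x 170 mm opening. On its floor four supports of 16 mm diameter, tops 18 mm up, at (-42,64), (30,-64) with studs and (-42,-64), (42,64) mm without.
- stud_a (a point): Foot of stud A: centre of the support top on which the plate will rest, at (-42, 64, 18) mm in the box frame. The brass stud is 8 mm in diameter and stands 28 mm up from this point, the top 9 mm tapered to 2.4 mm. Hole A goes here.
- stud_b (a point): Foot of stud B, at (30, -64, 18) mm in the box frame; same stud. Hole B of the plate goes here.
- door (a joint): Door, a 160 x 200 x 4 mm plate on top: 0 closed (level), 1.57 upright, stop at 1.9 rad. Hinge line along the box's x axis at y = 100, z = 100 mm in the box frame; the -y edge rises and goes over to the +y side. Stiff hinge: the door (0.45 kg) stays where it is left, about 8 N at the handle moves it. Cannot open while a lock is below about 1.2 rad.
- door_handle (a point): Middle of the bow handle's bar on the door: round dark bar, 10 mm in diameter, 90 mm between its legs, along the box's x axis, its centre line 35 mm above the door's outer face and 130 mm from the hinge line. Door closed: at (0, -30, 139) mm in the box frame. Moves with the door.
- lock_a (a joint): Quarter-turn lock nearer the robot (box -x): 0 locked (wing across the door's edge, white stripe to box -y), grows clockwise seen from above, stop at 1.57 rad = unlocked (wing parallel to the edge, stripe to box -x); counts as unlocked above 1.3. Stiff (0.06 N m), stays where it is left.
- lock_a_wing (a point): Centre of the top of lock A's black wing, on its turning axis: a bar 56 mm long, 11 mm thick, 28 mm high, on a collar 34 mm in diameter and 6 mm high. Door closed: at (-50, -72, 140) mm in the box frame, 36 mm above the door's face. The point's axes turn with the wing; y is its length.
- lock_b (a joint): The other quarter-turn lock (box +x), the same as lock A: 0 locked, 1.57 unlocked, clockwise.
- lock_b_wing (a point): Centre of the top of lock B's wing, same shape; door closed: at (50, -72, 140) mm in the box frame.
- plate: Bare metal plate, 110 (x) x 150 (y) x 4 mm, 0.5 kg. Origin: centre of its underside, z out of the fitted side. Grip the off-white breaker in its middle: 36 mm wide (y), 85 mm long (x) up to z 56, nose 45 mm long up to z 72, blue levers to z 80. Terminals at |y| 53-71, |x| < 21, z up to 50 (grey at +y, green at -y). It starts on the stand, x axis up the 38 degree slope, -x edge on the ledge.
- hole_a (a point): Centre of hole A (11 mm in diameter, through) at the underside of the plate, at (-42, +64, 0) mm in the plate frame.
- hole_b (a point): Centre of hole B (11 mm, through) at the underside of the plate, at (+30, -64, 0) mm in the plate frame.
- stand: Sloping stand, fixed: blue foot 170 x 200 x 10 mm, plywood board 150 x 200 mm rising at 38 degrees (0.66 rad) towards its +x, facing the robot; top edge about 131 mm high. A ledge at the lower edge stands 10 mm out of the board. Origin: centre of the underside; the middle of the board's face is 85 mm above it.
- screwdriver: Bystander: screwdriver, 200 mm long, lying beside the box; leave it. Origin: centre of its underside.
- pliers: Bystander: pliers with blue handles, 190 mm long, 17 mm high, lying between robot and box; leave them. Origin near the pivot.
- spray_can: Bystander: standing can, 48 mm in diameter, 150 mm high; leave it. Origin: centre of its underside.
- red_bin: Bystander: open red bin, 75 x 100 x 55 mm high, in front of the stand; leave it. Origin: centre of its underside.
- multimeter: Bystander: yellow multimeter, 165 x 80 x 48 mm high, right of the stand; leave it. Origin: centre of its underside.
- tape_measure: Bystander: yellow tape measure, 30 x 80 x 66 mm high; leave it. Origin: centre of its underside.
- sort_box: Bystander: flat assortment box, 110 x 180 x 37 mm high, behind the control box; leave it. Origin: centre of its underside.
Mind the look-alikes: they are no part of the job. Of the things like the plate, leave any that is brown or yellow; of the rest the larger one is meant.

How it is judged:
On the way, in this order (a step that is already met when the one before it is completed fails the run):
1. both locks turned to unlocked (above 1.3 rad) (value of joint each of lock_a, lock_b above 1.3 rad), for 0.1 s.
2. door swung open to upright or beyond (above 1.5 rad) (value of joint door above 1.5 rad), for 0.2 s.
3. plate level (within 0.12 rad) with both studs in their holes, on its way down (underside 4 to 27 mm above its seat), lowered and not dropped (z of hole_a in the frame of stud_a between 0.004 and 0.027 m and z of hole_b in the frame of stud_b between 0.004 and 0.027 m and horizontal distance between hole_a and stud_a below 0.006 m and horizontal distance between hole_b and stud_b below 0.006 m and angle between plate's own z axis and vertical below 0.12 rad), for 0.1 s.
At the end, for the whole second after the job is handed in: Both locks unlocked (above 1.3 rad), door upright or beyond (above 1.5 rad), each hole of the plate within 4.5 mm of the foot of its stud, the plate flat (within 0.04 rad), at rest and released (all of step 1 and value of joint door above 1.5 rad and distance between hole_a and stud_a below 0.0045 m and distance between hole_b and stud_b below 0.0045 m and angle between plate's own z axis and vertical below 0.04 rad and linear speed of plate below 0.02 m/s and contact force between plate and the fingers below 0.1 N); the robot touches nothing.
It fails at once if plate tipped more than 0.3 rad while a hole is at its stud below the stud's tip (angle between plate's own z axis and vertical above 0.3 rad and ((horizontal distance between hole_a and stud_a below 0.015 m and z of hole_a in the frame of stud_a below 0.028 m) or (horizontal distance between hole_b and stud_b below 0.015 m and z of hole_b in the frame of stud_b below 0.028 m))).
It fails at once if plate banged or forced against the box (more than 60 N) (contact force between plate and box above 60 N).
It fails at once if plate dropped on the studs (faster than 0.35 m/s below their tips) (linear speed of plate above 0.35 m/s and horizontal distance between hole_a and stud_a below 0.015 m and z of hole_a in the frame of stud_a below 0.028 m).
It fails at once if another thing on the bench moved more than 30 mm (distance of any of screwdriver, pliers, spray_can, red_bin, multimeter, tape_measure, sort_box from where it was at the start of the episode above 0.03 m).
It also fails if it takes over 72 s, if anything falls off the work surface, if the arm or the gripper's body presses on something with over 40 N, if the wrist force passes 120 N, or if a joint passes its speed limit or range.

## Working session

There is one attempt and no reset: what is moved stays moved. The work goes in short steps, Python scripts to look and compute and a tool call to move; the robot and the scene stay as the last step left them, time stands still between calls to the robot, and variables do not carry over. Pictures are saved under pics/ and viewed, and the job is handed in when it is done.

Besides the shell and the picture viewer there is one more tool, called after "Emit:" as a command line: name --pt "numbers of a row" for each row, then --argument value for the rest. move_arm: Moves the arm, as the interface text tells. Shifts and turns lie within -1 to 1; 1 stands for 0.75 m of shift or 45 degrees of turn. Its arguments: {"type":"object","properties":{"steps":{"type":"array","items":{"type":"array","items":{"type":"number","minimum":-1,"maximum":1}}},"jaw":{"type":"number"},"newtons":{"type":"number"}},"required":["steps"]}

```bash
mkdir -p pics; ls; cat > h.py <<'E'
import numpy as np, cv2, json
from station import manip
from scipy.spatial.transform import Rotation as R
def Rq(q): return R.from_quat([q[1],q[2],q[3],q[0]])
def snap(name,f):
    s=manip.snapshot(name); cv2.imwrite('pics/%s.png'%f,s['image']); np.savez('pics/%s.npz'%f,**{k:np.array(v) for k,v in s.items()}); return s
def load(f): return dict(np.load('pics/%s.npz'%f))
def ray(s,u,v):
    K=np.array(s['intrinsics']);k1=float(s['k1']);P=np.array(s['pose'])
    d=np.array([(u-K[0,2])/K[0,0],(v-K[1,2])/K[1,1]]);x=d.copy()
    for _ in range(30): x=d/(1+k1*(x@x))
    r=P[:3,:3]@np.array([x[0],x[1],1]); return P[:3,3],r/np.linalg.norm(r)
def onz(s,u,v,z):
    o,d=ray(s,u,v); return o+d*(z-o[2])/d[2]
def proj(s,p):
    K=np.array(s['intrinsics']);k1=float(s['k1']);P=np.array(s['pose'])
    c=P[:3,:3].T@(np.array(p)-P[:3,3]);x=c[:2]/c[2];x=x*(1+k1*(x@x)); return K[0,0]*x[0]+K[0,2],K[1,1]*x[1]+K[1,2]
def tri(a,b):
    A=np.zeros((3,3));B=np.zeros(3);
    for s,u,v in (a,b):
        o,d=ray(s,u,v);M=np.eye(3)-np.outer(d,d);A+=M;B+=M@o
    p=np.linalg.solve(A,B); return p,[float(np.linalg.norm(np.cross(p-ray(*x)[0],ray(*x)[1]))) for x in (a,b)]
def go(p,Rt):
    "row numbers for target pose"
    st=manip.state();R0=Rq(st['orientation']);
    d=R0.inv().apply(np.array(p)-np.array(st['tool_pos']))/0.75
    w=(R0.inv()*Rt).as_rotvec()/(np.pi/4)
    print('row',np.round(np.r_[d,w],4).tolist(),'mm',np.linalg.norm(d)*750,'deg',np.linalg.norm(w)*45)
E
python3 - <<'E'
from h import *
for n in('scene','top','wrist'):
    s=snap(n,n+'0');print(n,np.round(s['pose'],3).tolist(),s['intrinsics'],s['k1'])
print(manip.state(), manip.nose_length)
E
```

```text
pics
scene [[0.644, 0.473, -0.602, 1.207], [0.765, -0.401, 0.504, -0.616], [-0.003, -0.785, -0.62, 0.798], [0.0, 0.0, 0.0, 1.0]] [[416.20925962   0.         323.5604851 ]
 [  0.         416.20925962 197.34211188]
 [  0.           0.           1.        ]] 0.013170190247493508
top [[0.008, -0.986, 0.165, 0.397], [-1.0, -0.007, 0.008, -0.073], [-0.007, -0.165, -0.986, 1.031], [0.0, 0.0, 0.0, 1.0]] [[361.97037736   0.         319.49204874]
 [  0.         361.97037736 198.15062363]
 [  0.           0.           1.        ]] 0.02458100302391045
wrist [[0.257, -0.933, -0.253, 0.224], [-0.966, -0.248, -0.066, -0.586], [-0.001, 0.262, -0.965, 0.374], [0.0, 0.0, 0.0, 1.0]] [[287.45583973   0.         316.84196028]
 [  0.         287.45583973 192.6483235 ]
 [  0.           0.           1.        ]] -0.050833506855477634
{'t': 0.15, 'qpos': array([ 1.28840453,  0.33269006, -0.06469033,  1.46072397,  0.02157756,
        1.349895  , -0.08849109]), 'qd': array([ 0.00010497, -0.00201287,  0.00064462, -0.00318643, -0.00017905,
       -0.00159592, -0.00060503]), 'effort': array([ 4.54490337e-04, -6.25829673e+01,  4.87890537e-02, -3.91856110e+01,
        1.63144106e-02,  7.38556555e-03,  2.94883716e-05]), 'tool_pos': array([ 0.16048444, -0.60377164,  0.23873321]), 'orientation': array([-5.05116705e-04,  9.91574526e-01,  1.29536472e-01, -7.85413144e-05]), 'ft_force': array([-0.67547366,  0.69621306,  0.3980948 ]), 'ft_torque': array([0.02930646, 0.02583981, 0.05791643]), 'gripper_width': 0.9997141951711894} 0.008
```

View pics/scene0.png

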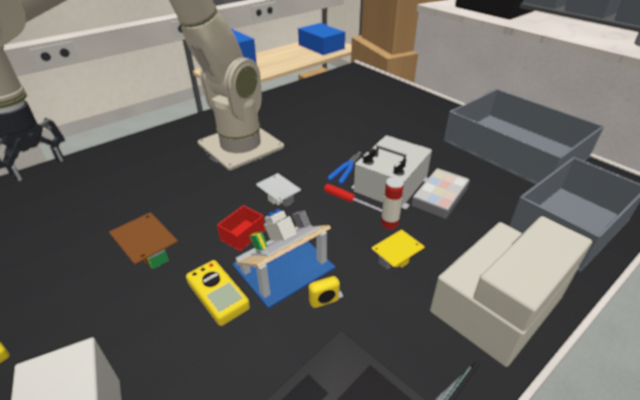

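View pics/top0.png

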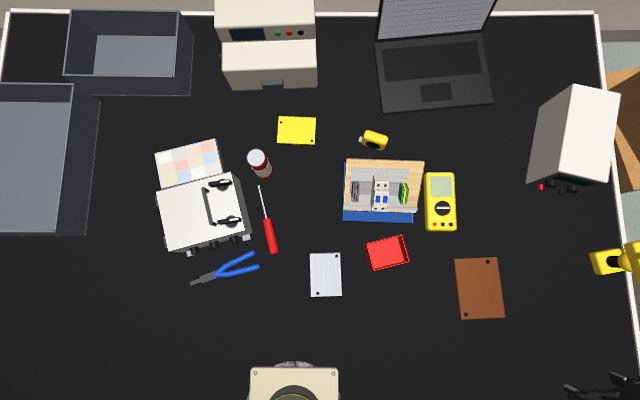

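View pics/wrist0.png

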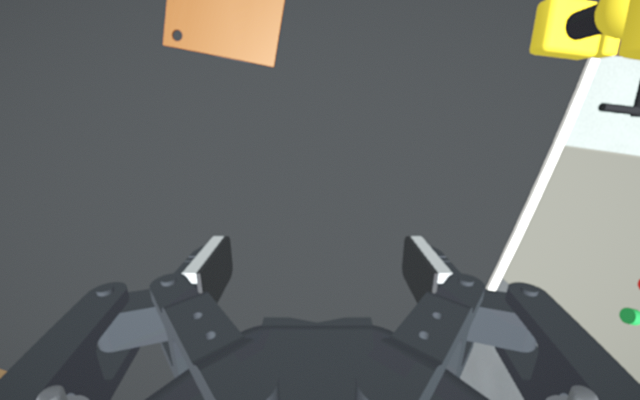

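```bash
python3 - <<'E'
from h import *
i=load('top0')['image']
a=cv2.resize(i[165:265,145:275],None,fx=6,fy=6,interpolation=cv2.INTER_CUBIC);cv2.imwrite('pics/za.png',a)
a=cv2.resize(i[145:235,335:435],None,fx=6,fy=6,interpolation=cv2.INTER_CUBIC);cv2.imwrite('pics/zb.png',a)
i=load('scene0')['image']
a=cv2.resize(i[120:230,320:450],None,fx=5,fy=5,interpolation=cv2.INTER_CUBIC);cv2.imwrite('pics/zc.png',a)
E
```

```text
(no output)
```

View pics/za.png

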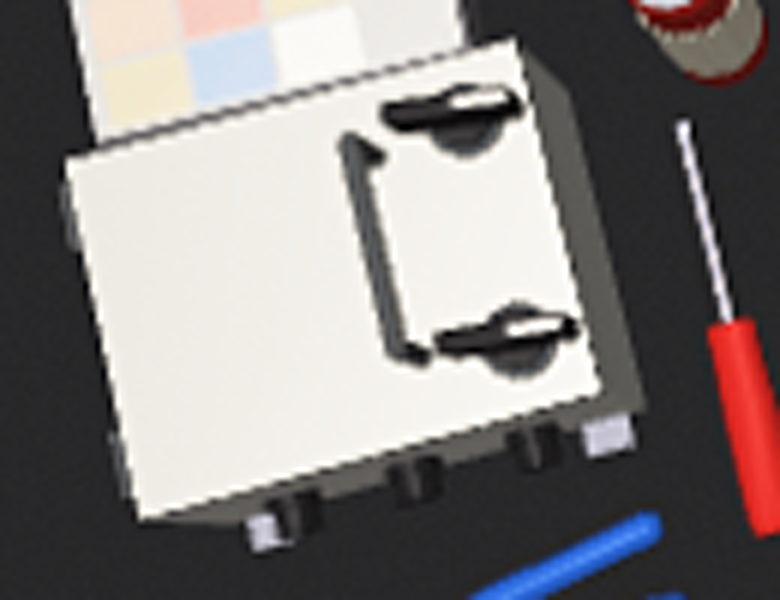

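View pics/zb.png

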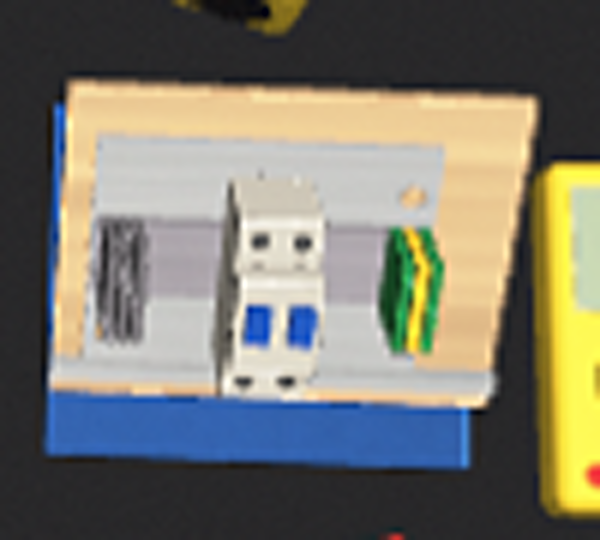

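View pics/zc.png

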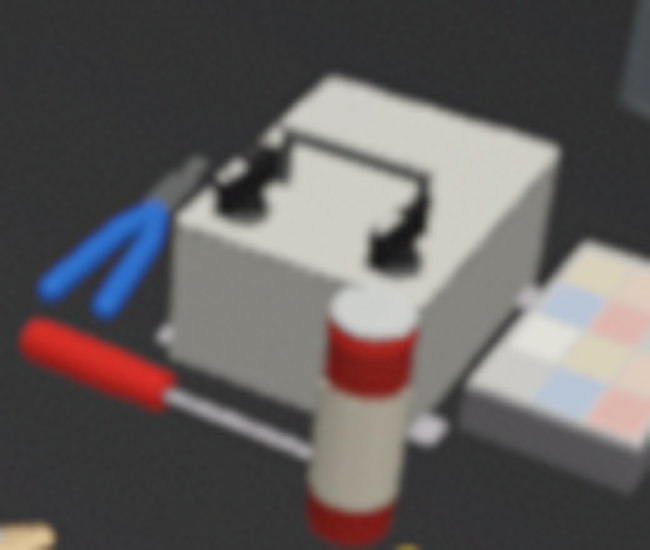

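```bash
cat > m1.py <<'E'
from h import *
s=load('top0');i=s['image']
g=i.astype(int);m=((g.min(2)>205)).astype(np.uint8)*255
roi=np.zeros_like(m);roi[170:258,150:250]=1;m*=roi
n,l,st,c=cv2.connectedComponentsWithStats(m,connectivity=4)
k=1+np.argmax(st[1:,4]);print(st[k])
pts=cv2.findContours((l==k).astype(np.uint8),cv2.RETR_EXTERNAL,cv2.CHAIN_APPROX_NONE)[0][0][:,0]
W=np.array([onz(s,u,v,.104)[:2] for u,v in pts])
r=cv2.minAreaRect((W*1000).astype(np.float32));print(r,cv2.boxPoints(r))
E
python3 m1.py
python3 - <<'E'
from h import *
s=load('top0')
Z=lambda x,y:(145+(x+.5)/6-.5,165+(y+.5)/6-.5)
for c in [(65,160),(515,40),(600,390),(140,520)]: print(c,onz(s,*Z(*c),.104)*1000)
for c in [(382,113),(520,100),(435,343),(578,325),(450,105),(507,334)]: print('wing',c,onz(s,*Z(*c),.14)*1000)
for c in [(348,140),(395,355)]: print('handle',c,onz(s,*Z(*c),.144)*1000)
E
```

```text
[ 156  172   89   79 4053]
((517.9487915039062, 243.32518005371094), (157.95799255371094, 199.0880126953125), 16.032928466796875) [[414.5488   317.18405 ]
 [469.53488  125.839935]
 [621.34875  169.46631 ]
 [566.3627   360.81042 ]]
(65, 160) [568.12013048 361.21459227 104.        ]
(515, 40) [622.96544253 169.18616442 104.        ]
(600, 390) [469.86228106 125.49574866 104.        ]
(140, 520) [413.95397859 316.81771076 104.        ]
wing (382, 113) [582.41961516 213.90889621 140.        ]
wing (520, 100) [588.38755075 156.45676256 140.        ]
wing (435, 343) [485.94759228 186.46436758 140.        ]
wing (578, 325) [493.76000229 128.00083046 140.        ]
wing (450, 105) [586.04164063 185.66202931 140.        ]
wing (507, 334) [489.85016012 157.05853083 140.        ]
handle (348, 140) [570.02357791 226.06597565 144.        ]
handle (395, 355) [480.524643   201.36602983 144.        ]
```

```bash
cat >> h.py <<'E'
def down(yaw,tilt=0,ax=None):
    "tool y horizontal at yaw (deg), tool z down"
    a=np.deg2rad(yaw);y=np.array([np.cos(a),np.sin(a),0]);z=np.array([0,0,-1.]);return R.from_matrix(np.c_[np.cross(y,z),y,z])
BC=np.array([.518,.2433,0]);BY=16.03
def box(p):
    a=np.deg2rad(BY);c,s_=np.cos(a),np.sin(a);p=np.array(p)/1000.;return BC+np.array([c*p[0]-s_*p[1],s_*p[0]+c*p[1],p[2]])
def stt():
    s=manip.state();Rm=Rq(s['orientation']).as_matrix();print('t',round(s['t'],2),'pos',np.round(np.array(s['tool_pos'])*1000,1),'yaw_y',np.round(np.degrees(np.arctan2(Rm[1,1],Rm[0,1])),2),'z',np.round(Rm[:,2],3),'F',np.round(s['ft_force'],1),'w',round(s['gripper_width']*85.4,1),'q',np.round(s['qpos'],2))
E
python3 - <<'E'
from h import *
stt();go([.45,-.25,.28],down(-30))
print(box([-50,-72,140]),box([50,-72,140]))
E
```

```text
t 0.15 pos [ 160.5 -603.8  238.7] yaw_y -75.11 z [-0.     0.001 -1.   ] F [-0.7  0.7  0.4] w 85.4 q [ 1.29  0.33 -0.06  1.46  0.02  1.35 -0.09]
row [0.4942, -0.3568, -0.0547, -0.0012, -0.0005, -1.0025] mm 458.9951898488153 deg 45.11441879988139
[0.48982626 0.16029253 0.14      ] [0.58593799 0.18790659 0.14      ]
```

Emit:
move_arm --pt "0.494 -0.357 -0.055 0 0 -1" --pt "0.494 -0.357 -0.055 0 0 -1" --pt "0.494 -0.357 -0.055 0 0 -1" --pt "0.494 -0.357 -0.055 0 0 -1" --pt "0.494 -0.357 -0.055 0 0 -1" --jaw 40

```text
t: 0.57
tool_pos: [0.2926, -0.4415, 0.2579]
orientation: [-0.001, 0.902, 0.431, -0.0]
ft_force: [0.0, -1.4, -0.1]
gripper_width: 0.468
```

```bash
python3 - <<'E'
from h import *
stt();go([.45,-.1,.28],down(5))
E
```

```text
t 0.57 pos [ 292.6 -441.5  257.9] yaw_y -38.96 z [-0.001  0.001 -1.   ] F [ 0.  -1.4 -0.1] w 40.0 q [ 1.14  0.13 -0.26  1.67  0.03  1.35  0.19]
row [0.486, -0.1232, -0.0292, -0.001, -0.0009, -0.9769] mm 376.66347155049203 deg 43.96156137674096
```

Emit:
move_arm --pt "0.486 -0.123 -0.029 0 0 -1" --pt "0.486 -0.123 -0.029 0 0 -1" --pt "0.486 -0.123 -0.029 0 0 -1" --pt "0.486 -0.123 -0.029 0 0 -1" --pt "0.486 -0.123 -0.029 0 0 -1"

```text
t: 0.98
tool_pos: [0.3792, -0.2524, 0.27]
orientation: [-0.0, 0.726, 0.687, -0.0]
ft_force: [2.3, -0.5, 0.1]
gripper_width: 0.469
```

```bash
python3 - <<'E'
from h import *
stt();go([.49,.12,.25],down(16))
E
```

```text
t 0.98 pos [ 379.2 -252.4  270. ] yaw_y -3.15 z [-0.001  0.    -1.   ] F [ 2.3 -0.5  0.1] w 40.0 q [ 0.97 -0.04 -0.46  1.81 -0.02  1.36  0.45]
row [0.5039, 0.1203, 0.0268, -0.0008, -0.0006, -0.4255] mm 389.09494520636844 deg 19.148604245030235
```

Emit:
move_arm --pt "0.504 0.12 0.027 0 0 -0.42" --pt "0.504 0.12 0.027 0 0 -0.42" --pt "0.504 0.12 0.027 0 0 -0.42" --pt "0.504 0.12 0.027 0 0 -0.42" --pt "0.504 0.12 0.027 0 0 -0.42"

```text
t: 1.4
tool_pos: [0.4379, -0.0529, 0.2593]
orientation: [-0.0, 0.603, 0.797, -0.0]
ft_force: [0.6, -1.0, -1.0]
gripper_width: 0.472
```

```bash
python3 - <<'E'
from h import *
stt();go([.49,.12,.25],down(10))
E
```

```text
t 1.4 pos [437.9 -52.9 259.3] yaw_y 15.78 z [-0. -0. -1.] F [ 0.6 -1.  -1. ] w 40.3 q [ 0.76 -0.07 -0.7   1.85 -0.04  1.34  0.35]
row [0.203, 0.1295, 0.0123, -0.0005, 0.0002, 0.1284] mm 180.8012576617266 deg 5.7795648513950475
```

Emit:
move_arm --pt "0.203 0.13 0.012 0 0 0.09" --pt "0.203 0.13 0.012 0 0 0.09" --pt "0.203 0.13 0.012 0 0 0.09" --pt "0.203 0.13 0.012 0 0 0.09" --pt "0.203 0.13 0.012 0 0 0.09"

```text
t: 1.82
tool_pos: [0.4902, 0.1259, 0.2502]
orientation: [-0.001, 0.629, 0.777, 0.001]
ft_force: [-0.8, -0.7, -0.2]
gripper_width: 0.468
```

```bash
python3 - <<'E'
from h import *
stt();snap('wrist','w1');snap('top','t1')
E
```

```text
t 1.82 pos [490.2 125.9 250.2] yaw_y 12.02 z [ 0.     0.002 -1.   ] F [-0.8 -0.7 -0.2] w 40.0 q [ 0.51  0.15 -0.92  1.72  0.12  1.34 -0.22]
```

View pics/w1.png

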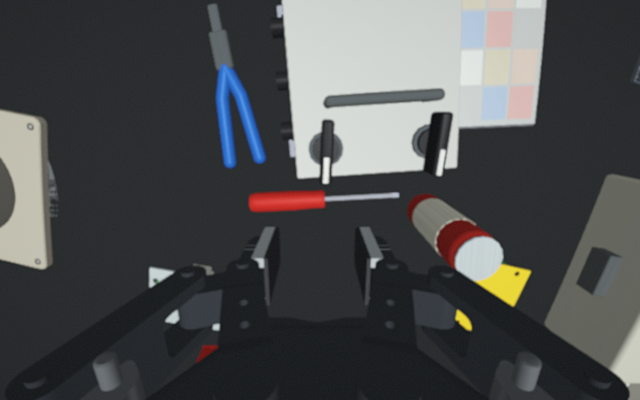

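```bash
python3 - <<'E'
from h import *
s=load('w1')
a=cv2.resize(s['image'][70:200,270:470],None,fx=4,fy=4,interpolation=cv2.INTER_CUBIC);cv2.imwrite('pics/w1z.png',a)
for p in [(-50,-72,140),(50,-72,140),(-50,-100,140),(-50,-44,140),(-80,-100,104),(80,-100,104),(-45,-30,139),(45,-30,139)]: 
    u,v=proj(s,box(p));print(p,np.round([(u-270)*4,(v-70)*4]))
E
```

```text
(-50, -72, 140) [220. 341.]
(50, -72, 140) [685. 310.]
(-50, -100, 140) [228. 468.]
(-50, -44, 140) [212. 207.]
(-80, -100, 104) [104. 441.]
(80, -100, 104) [738. 398.]
(-45, -30, 139) [231. 136.]
(45, -30, 139) [665. 108.]
```

View pics/w1z.png

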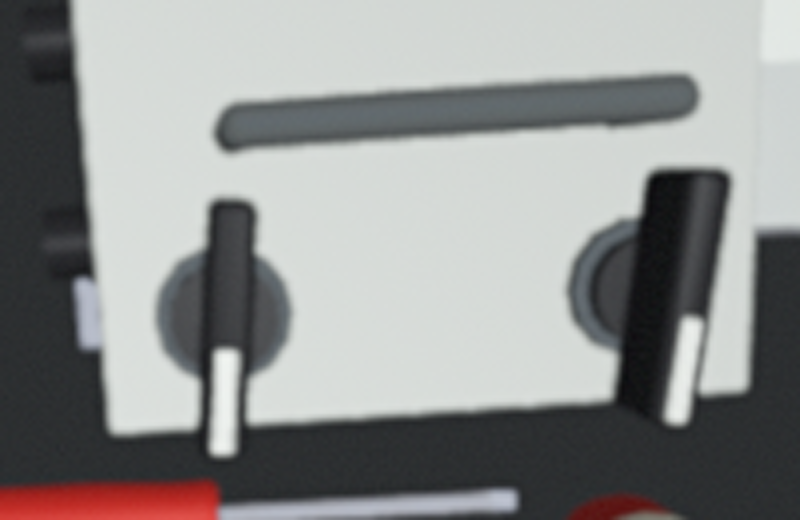

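```bash
python3 - <<'E'
from h import *
stt();go([.490,.161,.18],down(10));go([.490,.161,.121],down(10))
E
```

```text
t 1.92 pos [490.  124.  249.8] yaw_y 12.07 z [-0.001  0.002 -1.   ] F [-0.4 -0.6  0.9] w 40.0 q [ 0.51  0.15 -0.91  1.72  0.12  1.34 -0.21]
row [0.048, 0.0104, 0.0932, -0.0011, -0.0026, 0.046] mm 79.0238208667355 deg 2.074165922411768
row [0.0479, 0.0105, 0.1719, -0.0011, -0.0026, 0.046] mm 134.0398586273911 deg 2.074165922411768
```

Emit:
move_arm --pt "0.048 0.0104 0.06 0 -0.002 0.046" --pt "0.048 0.0104 0.1 0 -0.002 0.046" --pt "0.048 0.0104 0.14 0 -0.002 0.046" --pt "0.048 0.0104 0.172 0 -0.002 0.046" --pt "0.048 0.0104 0.172 0 -0.002 0.046"

```text
t: 2.33
tool_pos: [0.4883, 0.1595, 0.1165]
orientation: [-0.002, 0.643, 0.766, -0.002]
ft_force: [1.6, 0.8, -0.8]
gripper_width: 0.47
```

```bash
python3 - <<'E'
from h import *
stt();go([.490,.161,.121],down(10))
E
```

```text
t 2.33 pos [488.3 159.5 116.5] yaw_y 9.97 z [-0.006 -0.    -1.   ] F [ 1.6  0.8 -0.8] w 40.1 q [ 0.38  0.33 -0.89  1.86  0.28  1.1  -0.45]
row [0.0016, 0.0025, -0.006, -0.007, -0.001, -0.0007] mm 4.998745297037832 deg 0.3215002342804605
```

Emit:
move_arm --pt "0.0016 0.0025 -0.006 -0.007 0 0" --pt "0.0016 0.0025 -0.006 -0.007 0 0" --pt "0.0016 0.0025 -0.006 -0.007 0 0" --pt "0.0016 0.0025 -0.006 -0.007 0 0" --jaw 0 --newtons 50

```text
t: 2.67
tool_pos: [0.4911, 0.1604, 0.1222]
orientation: [0.001, 0.643, 0.765, 0.001]
ft_force: [4.0, -1.6, -0.6]
gripper_width: 0.12
```

```bash
python3 - <<'E'
from h import *
stt();go(box([-50,-72,121]),down(-20))
E
```

```text
t 2.67 pos [491.1 160.4 122.2] yaw_y 9.9 z [ 0.002  0.001 -1.   ] F [ 4.  -1.6 -0.6] w 10.2 q [ 0.38  0.32 -0.9   1.85  0.28  1.1  -0.45]
row [0.0002, -0.0017, 0.0015, 0.003, -0.001, 0.6644] mm 1.7501332967049894 deg 29.89852012636959
```

Emit:
move_arm --pt "0 -0.002 0.001 0 0 0.15" --pt "0 -0.002 0.001 0 0 0.3" --pt "0 -0.002 0.001 0 0 0.45" --pt "0 -0.002 0.001 0 0 0.6" --pt "0 -0.002 0.001 0 0 0.75"

```text
t: 3.08
tool_pos: [0.4902, 0.1606, 0.1224]
orientation: [0.0, 0.84, 0.543, 0.002]
ft_force: [1.7, 3.4, -2.1]
gripper_width: 0.115
```

```bash
python3 - <<'E'
from h import *
stt();go(box([-50,-72,121])+[.0006,0,0.001],down(-60))
E
```

```text
t 3.08 pos [490.2 160.6 122.4] yaw_y -24.18 z [ 0.004  0.002 -1.   ] F [ 1.7  3.4 -2.1] w 9.8 q [ 0.3   0.29 -0.8   1.86  0.23  1.09 -1.01]
row [-0.0002, 0.0004, 0.0005, 0.0027, -0.0051, 0.7959] mm 0.5030256038075085 deg 35.81689190765356
```

Emit:
move_arm --pt "0 0 0 0.003 -0.005 0.16" --pt "0 0 0 0.003 -0.005 0.32" --pt "0 0 0 0.003 -0.005 0.48" --pt "0 0 0 0.003 -0.005 0.64" --pt "0 0 0 0.003 -0.005 0.8"

```text
t: 3.5
tool_pos: [0.4896, 0.1613, 0.1228]
orientation: [-0.001, 0.966, 0.259, -0.0]
ft_force: [-1.1, 4.6, -2.7]
gripper_width: 0.113
```

```bash
python3 - <<'E'
from h import *
stt();go(box([-50,-72,121])+[.0006,0,0.001],down(-76))
E
```

```text
t 3.5 pos [489.6 161.3 122.8] yaw_y -59.97 z [-0.001  0.001 -1.   ] F [-1.1  4.6 -2.7] w 9.6 q [ 0.22  0.27 -0.71  1.86  0.2   1.09 -1.6 ]
row [0.0003, 0.0017, 0.0011, -0.0015, 0.0003, 0.3562] mm 1.5366197108091488 deg 16.028959869912633
```

Emit:
move_arm --pt "0 0.001 0 0 0 0.15" --pt "0 0.001 0 0 0 0.3" --pt "0 0.001 0 0 0 0.37" --pt "0 0.001 0 0 0 0.37" --pt "0 0.001 0 0 0 0.37"

```text
t: 3.92
tool_pos: [0.4895, 0.1617, 0.1231]
orientation: [-0.001, 0.993, 0.119, -0.0]
ft_force: [-0.3, 5.2, -3.3]
gripper_width: 0.118
```

```bash
python3 - <<'E'
from h import *
stt();print(manip.state()['ft_torque'])
E
```

```text
t 3.92 pos [489.5 161.7 123.1] yaw_y -76.38 z [-0.001  0.002 -1.   ] F [-0.3  5.2 -3.3] w 10.1 q [ 0.19  0.26 -0.67  1.86  0.18  1.08 -1.88]
[1.18535588 0.15343986 0.93515683]
```

Emit:
move_arm --pt "0 0 0 0 0 -0.02" --pt "0 0 0 0 0 -0.02" --pt "0 0 -0.03 0 0 -0.02" --pt "0 0 -0.07 0 0 -0.02" --pt "0 0 -0.12 0 0 -0.02" --jaw 28

```text
t: 4.33
tool_pos: [0.4887, 0.1604, 0.2131]
orientation: [-0.001, 0.992, 0.127, -0.002]
ft_force: [1.4, 0.8, 0.2]
gripper_width: 0.328
```

```bash
python3 - <<'E'
from h import *
stt();snap('top','t2');go(box([50,-72,220]),down(-34))
a=cv2.resize(load('t2')['image'][165:265,145:275],None,fx=5,fy=5,interpolation=cv2.INTER_CUBIC);cv2.imwrite('pics/t2z.png',a)
E
```

```text
t 4.33 pos [488.7 160.4 213.1] yaw_y -75.46 z [-0.004  0.001 -1.   ] F [1.4 0.8 0.2] w 28.0 q [ 0.22  0.17 -0.68  1.75  0.11  1.26 -1.81]
row [0.1299, -0.0019, 0.0032, 0.0018, -0.0098, -0.9212] mm 97.49539977888361 deg 41.4557995980437
```

View pics/t2z.png

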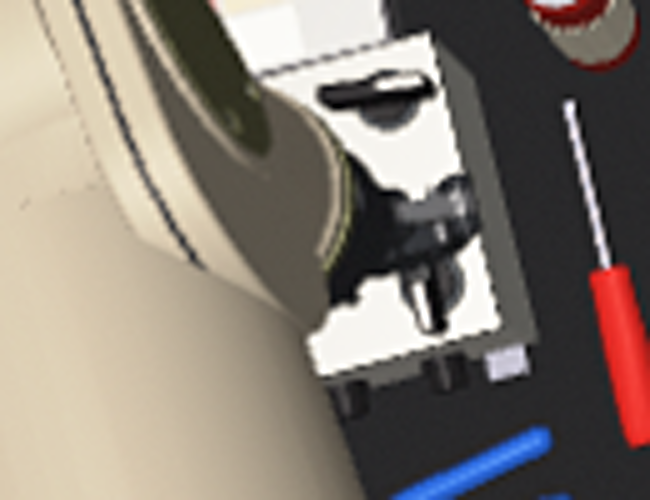

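Emit:
move_arm --pt "0.13 -0.002 0.003 0 -0.008 -0.9" --pt "0.13 -0.002 0.003 0 -0.008 -0.9" --pt "0.13 -0.002 0.003 0 -0.008 -0.9" --pt "0.13 -0.002 0.003 0 -0.008 -0.9" --pt "0.13 -0.002 0.003 0 -0.008 -0.9" --jaw 40

```text
t: 4.8
tool_pos: [0.5871, 0.1876, 0.2198]
orientation: [0.0, 0.904, 0.428, 0.001]
ft_force: [-0.6, 0.0, 0.4]
gripper_width: 0.466
```

```bash
python3 - <<'E'
from h import *
stt();go(box([50,-72,200])-[0,0.001,0],down(9))
E
```

```text
t 4.8 pos [587.1 187.6 219.8] yaw_y -39.33 z [ 0.001  0.    -1.   ] F [-0.6  0.   0.4] w 39.8 q [ 0.18  0.42 -0.74  1.48  0.29  1.35 -1.27]
row [-0.0017, -0.0007, 0.0264, 0.0013, -0.001, -1.074] mm 19.842682359346067 deg 48.33071552749683
```

Emit:
move_arm --pt "-0.0017 -0.001 0.02 0 0 -1" --pt "-0.0017 -0.001 0.02 0 0 -1" --pt "-0.0017 -0.001 0.02 0 0 -1" --pt "-0.0017 -0.001 0.02 0 0 -1" --pt "-0.0017 -0.001 0.02 0 0 -1"

```text
t: 5.22
tool_pos: [0.5862, 0.1862, 0.2049]
orientation: [0.001, 0.729, 0.685, 0.001]
ft_force: [-0.0, -0.2, 0.0]
gripper_width: 0.468
```

```bash
python3 - <<'E'
from h import *
stt();go(box([50,-72,121])-[0,0.000,0],down(9));s=snap('wrist','w2')
E
```

```text
t 5.22 pos [586.2 186.2 204.9] yaw_y -3.52 z [ 0.002 -0.    -1.   ] F [-0.  -0.2  0. ] w 39.9 q [ 0.26  0.46 -0.85  1.5   0.35  1.34 -0.68]
row [0.0023, -0.0006, 0.1119, 0.0022, 0.0003, -0.2783] mm 83.96635543059831 deg 12.522413043282008
```

View pics/w2.png

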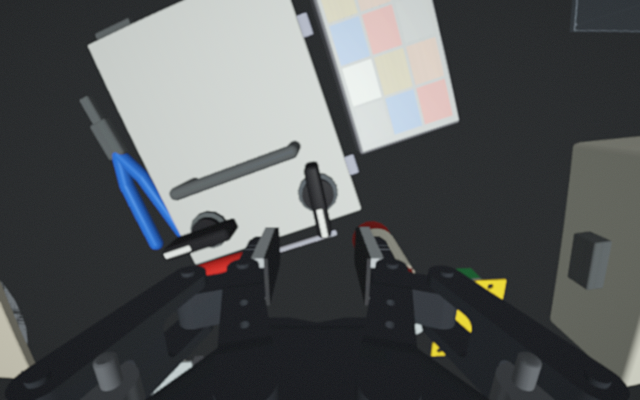

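Emit:
move_arm --pt "0.002 -0.0006 0.02 0.002 0 -0.15" --pt "0.002 -0.0006 0.04 0.002 0 -0.278" --pt "0.002 -0.0006 0.075 0.002 0 -0.278" --pt "0.002 -0.0006 0.11 0.002 0 -0.278" --pt "0.002 -0.0006 0.11 0.002 0 -0.278"

```text
t: 5.68
tool_pos: [0.5842, 0.1855, 0.1177]
orientation: [-0.001, 0.647, 0.762, -0.003]
ft_force: [-1.1, -0.7, 0.2]
gripper_width: 0.47
```

Emit:
move_arm --pt "0 0 0 0 0 0" --pt "0 0 0 0 0 0" --pt "0 0 0 0 0 0" --pt "0 0 0 0 0 0" --jaw 0

```text
t: 6.02
tool_pos: [0.5873, 0.1858, 0.1201]
orientation: [0.001, 0.648, 0.762, 0.0]
ft_force: [11.4, 2.8, -5.7]
gripper_width: 0.12
```

```bash
python3 - <<'E'
from h import *
stt();go(box([50,-72,121])-[0,0.000,0],down(-25))
E
```

```text
t 6.02 pos [587.3 185.8 120.1] yaw_y 9.2 z [ 0.001 -0.001 -1.   ] F [11.4  2.8 -5.7] w 10.3 q [ 0.26  0.55 -0.85  1.59  0.44  1.2  -0.52]
row [0.0031, -0.0014, -0.0011, 0.0015, 0.0006, 0.76] mm 2.688873353496167 deg 34.19933549525542
```

```bash
sed -i 's/BC=np.array(\[.518,.2433,0\])/BC=np.array([.5191,.2444,0])/' h.py; python3 - <<'E'
from h import *
go(box([50,-72,121.5]),down(-25))
E
```

```text
row [0.0043, 0.0003, -0.0018, 0.0015, 0.0006, 0.76] mm 3.514789268100194 deg 34.19933549525542
```

Emit:
move_arm --pt "0.004 0.0003 -0.002 0.001 0 0.15" --pt "0.004 0.0003 -0.002 0.001 0 0.3" --pt "0.004 0.0003 -0.002 0.001 0 0.45" --pt "0.004 0.0003 -0.002 0.001 0 0.6" --pt "0.004 0.0003 -0.002 0.001 0 0.75"

```text
t: 6.43
tool_pos: [0.5856, 0.1864, 0.1215]
orientation: [0.001, 0.843, 0.537, -0.003]
ft_force: [-8.5, -5.5, -3.7]
gripper_width: 0.119
```

```bash
python3 - <<'E'
from h import *
stt();go(box([50,-72,121.5]),down(-60))
E
```

```text
t 6.43 pos [585.6 186.4 121.5] yaw_y -24.99 z [-0.004 -0.005 -1.   ] F [-8.5 -5.5 -3.7] w 10.2 q [ 0.18  0.51 -0.74  1.59  0.36  1.19 -1.07]
row [0.0039, 0.0003, -0.0001, 0.0003, 0.0077, 0.7779] mm 2.9595645292088095 deg 35.00883287231779
```

Emit:
move_arm --pt "0.003 0.0003 0 0 0.007 0.156" --pt "0.003 0.0003 0 0 0.007 0.312" --pt "0.003 0.0003 0 0 0.007 0.47" --pt "0.003 0.0003 0 0 0.007 0.62" --pt "0.003 0.0003 0 0 0.007 0.78"

```text
t: 6.85
tool_pos: [0.5839, 0.188, 0.1214]
orientation: [0.001, 0.967, 0.256, -0.003]
ft_force: [-13.3, -2.6, -2.8]
gripper_width: 0.119
```

```bash
python3 - <<'E'
from h import *
stt();go(box([50,-72,121.5]),down(-77))
E
```

```text
t 6.85 pos [583.9 188.  121.4] yaw_y -60.39 z [-0.006 -0.003 -1.   ] F [-13.3  -2.6  -2.8] w 10.2 q [ 0.1   0.48 -0.63  1.6   0.3   1.17 -1.65]
row [0.0043, 0.0009, -0.0001, 0.0004, 0.0084, 0.3691] mm 3.3106194593603053 deg 16.615966065071095
```

Emit:
move_arm --pt "0.002 0.001 0 0 0.008 0.15" --pt "0.002 0.001 0 0 0.008 0.3" --pt "0.002 0.001 0 0 0.008 0.37" --pt "0.002 0.001 0 0 0.008 0.37" --pt "0.002 0.001 0 0 0.008 0.37"

```text
t: 7.27
tool_pos: [0.5833, 0.189, 0.1214]
orientation: [0.0, 0.993, 0.114, -0.002]
ft_force: [-6.8, 0.2, -5.5]
gripper_width: 0.117
```

Emit:
move_arm --pt "0 0 0 0 0 -0.02" --pt "0 0 0 0 0 -0.02" --pt "0 0 -0.03 0 0 -0.02" --pt "0 0 -0.07 0 0 -0.02" --pt "0 0 -0.1 0 0 -0.02" --jaw 28

```text
t: 7.68
tool_pos: [0.5844, 0.1893, 0.1996]
orientation: [0.0, 0.993, 0.121, -0.001]
ft_force: [1.1, -0.0, -0.1]
gripper_width: 0.327
```

```bash
python3 - <<'E'
from h import *
stt();s=snap('wrist','w3');go(box([0,-30,210]),down(-74))
E
```

```text
t 7.68 pos [584.4 189.3 199.6] yaw_y -76.05 z [-0.001 -0.    -1.   ] F [ 1.1 -0.  -0.1] w 28.0 q [ 0.08  0.4  -0.6   1.52  0.23  1.3  -1.87]
row [-0.0679, -0.0518, -0.0077, -0.0004, -0.0064, -0.0458] mm 64.33399644053993 deg 2.080228172687069
```

View pics/w3.png

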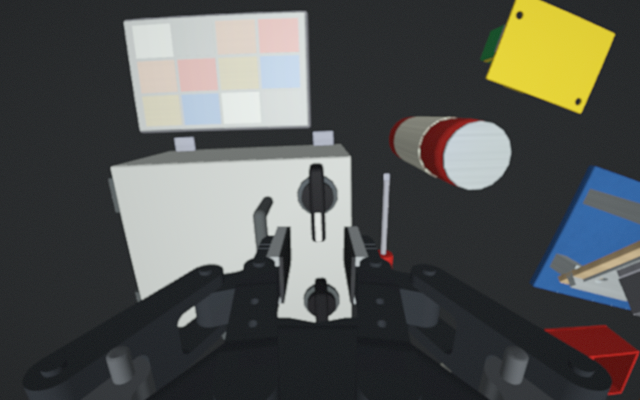

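```bash
cat >> h.py <<'E'
def door_pose(phi,psi,off=11,ex=0,ez=0):
    c,s_=np.cos(phi),np.sin(phi)
    y,z=-130,39
    g=np.array([ex,100+y*c+z*s_,100-y*s_+z*c+ez])
    ax=R.from_euler('z',BY,degrees=True).apply([1,0,0])
    Rt=R.from_rotvec(-psi*ax)*down(BY-90)
    p=box(g)+Rt.apply([0,0,off/1000.])
    return p,Rt
E
python3 - <<'E'
from h import *
p,Rt=door_pose(0,0);print(p);go(p+[0,0,.05],Rt);go(p,Rt)
E
```

```text
[0.52738422 0.21556648 0.128     ]
row [-0.0681, -0.0518, 0.035, -0.0004, -0.0064, -0.0465] mm 69.33829292237475 deg 2.109944674574157
row [-0.0685, -0.0518, 0.1016, -0.0004, -0.0064, -0.0465] mm 99.76477836349163 deg 2.109944674574157
```

Emit:
move_arm --pt "-0.034 -0.026 0 0 0 -0.046" --pt "-0.068 -0.052 0.01 0 -0.006 -0.046" --pt "-0.068 -0.052 0.05 0 -0.006 -0.046" --pt "-0.068 -0.052 0.085 0 -0.006 -0.046" --pt "-0.068 -0.052 0.1 0 -0.006 -0.046"

```text
t: 8.15
tool_pos: [0.5269, 0.2153, 0.1275]
orientation: [0.0, 0.99, 0.139, -0.0]
ft_force: [0.3, -0.8, -1.0]
gripper_width: 0.329
```

Emit:
move_arm --pt "0 0 0 0 0 0" --pt "0 0 0 0 0 0" --pt "0 0 0 0 0 0" --pt "0 0 0 0 0 0" --jaw 0 --newtons 50

```text
t: 8.48
tool_pos: [0.5263, 0.216, 0.1276]
orientation: [-0.0, 0.99, 0.139, -0.001]
ft_force: [-3.0, 4.4, -11.3]
gripper_width: 0.093
```

```bash
python3 - <<'E'
from h import *
stt()
for a in (0,.1,.2,.3,.4,.5): go(*door_pose(a,.4*a))
E
```

```text
t 8.48 pos [526.3 216.  127.6] yaw_y -73.96 z [-0.002  0.    -1.   ] F [ -3.    4.4 -11.3] w 8.0 q [ 0.05  0.37 -0.63  1.72  0.24  1.13 -1.93]
row [0.0012, 0.001, -0.0005, -0.001, 0.0024, 0.0002] mm 1.2338533057850376 deg 0.11744849082361355
row [0.0012, -0.0045, -0.0175, -0.0519, 0.0024, 0.0002] mm 13.60622425032465 deg 2.3385164256838684
row [0.0012, -0.0117, -0.0339, -0.1028, 0.0024, 0.0003] mm 26.913310806574845 deg 4.629092908898078
row [0.0011, -0.0204, -0.0495, -0.1538, 0.0024, 0.0003] mm 40.14595758265329 deg 6.920500011163343
row [0.0011, -0.0307, -0.064, -0.2047, 0.0024, 0.0004] mm 53.25760369100777 deg 9.212117932731191
row [0.0011, -0.0423, -0.0775, -0.2556, 0.0024, 0.0004] mm 66.21280273494207 deg 11.503820685396295
```

Emit:
move_arm --pt "0.001 -0.0045 -0.0175 -0.052 0.002 0" --pt "0.001 -0.0117 -0.034 -0.103 0.002 0" --pt "0.001 -0.0204 -0.0495 -0.154 0.002 0" --pt "0.001 -0.0307 -0.064 -0.205 0.002 0" --pt "0.001 -0.0423 -0.0775 -0.256 0.002 0"

```text
t: 8.9
tool_pos: [0.5174, 0.2467, 0.1859]
orientation: [0.1, 0.985, 0.139, 0.013]
ft_force: [-3.1, 3.0, -18.4]
gripper_width: 0.091
```

```bash
python3 - <<'E'
from h import *
stt()
for a in (.6,.7,.8,.9,1.0): go(*door_pose(a,.45*a))
snap('scene','s3')
E
```

```text
t 8.9 pos [517.4 246.7 185.9] yaw_y -73.97 z [ 0.053 -0.193 -0.98 ] F [ -3.1   3.  -18.4] w 7.7 q [-0.13  0.36 -0.62  1.61  0.4   1.35 -2.13]
row [0.0013, -0.0095, -0.0143, -0.0866, 0.0032, 0.0001] mm 12.928658131075757 deg 3.9015308059205576
row [0.0012, -0.021, -0.0278, -0.1439, 0.0032, 0.0001] mm 26.131346235000553 deg 6.478781211223774
row [0.0012, -0.0338, -0.0399, -0.2012, 0.0032, 0.0002] mm 39.25970427496143 deg 9.056634476365561
row [0.0012, -0.0478, -0.0507, -0.2585, 0.0032, 0.0003] mm 52.27029081844651 deg 11.634689887905978
row [0.0012, -0.0627, -0.06, -0.3158, 0.0032, 0.0003] mm 65.12856804461646 deg 14.21283744433953
```

View pics/s3.png

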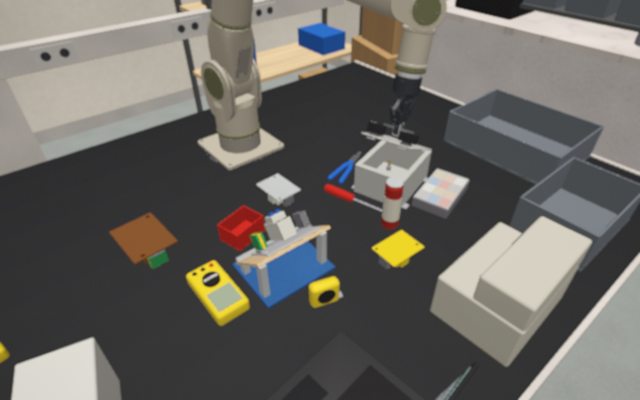

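Emit:
move_arm --pt "0.001 -0.0095 -0.0143 -0.087 0.003 0" --pt "0.001 -0.021 -0.028 -0.144 0.003 0" --pt "0.001 -0.034 -0.04 -0.201 0.003 0" --pt "0.001 -0.048 -0.051 -0.258 0.003 0" --pt "0.001 -0.063 -0.06 -0.316 0.003 0"

```text
t: 9.37
tool_pos: [0.502, 0.3014, 0.2227]
orientation: [0.224, 0.965, 0.136, 0.031]
ft_force: [-2.2, -4.7, -15.3]
gripper_width: 0.095
```

```bash
python3 - <<'E'
from h import *
stt()
for a in (1.1,1.2,1.3,1.4): go(*door_pose(a,.5*a))
E
```

```text
t 9.37 pos [502.  301.4 222.7] yaw_y -73.91 z [ 0.122 -0.424 -0.898] F [ -2.2  -4.7 -15.3] w 8.1 q [-0.39  0.46 -0.6   1.46  0.6   1.62 -2.34]
row [0.001, -0.0117, -0.0079, -0.1193, -0.0001, 0.0011] mm 10.643337142911767 deg 5.367390167394546
row [0.001, -0.0261, -0.018, -0.1829, -0.0001, 0.0011] mm 23.781255935608634 deg 8.23209197239798
row [0.001, -0.0413, -0.0266, -0.2466, -0.0002, 0.0011] mm 36.8750109025336 deg 11.096838734683772
row [0.001, -0.0574, -0.0335, -0.3103, -0.0002, 0.0011] mm 49.86438706358894 deg 13.961602780190626
```

Emit:
move_arm --pt "0.001 -0.0117 -0.008 -0.119 0 0.001" --pt "0.001 -0.026 -0.018 -0.183 0 0.001" --pt "0.001 -0.041 -0.027 -0.247 0 0.001"

```text
t: 9.62
tool_pos: [0.4923, 0.3354, 0.229]
orientation: [0.319, 0.938, 0.13, 0.044]
ft_force: [-7.2, -8.4, -4.1]
gripper_width: 0.097
```

```bash
python3 - <<'E'
from h import *
stt()
for a in (1.3,1.4,1.5,1.6,1.7): go(*door_pose(a,.5*a))
E
```

```text
t 9.62 pos [492.3 335.4 229. ] yaw_y -74.12 z [ 0.165 -0.587 -0.793] F [-7.2 -8.4 -4.1] w 8.3 q [-0.57  0.58 -0.57  1.35  0.73  1.81 -2.44]
row [0.0009, -0.003, 0.0011, 0.0073, 0.0043, -0.0027] mm 2.509260726637921 deg 0.39994002911640775
row [0.0008, -0.0174, -0.0089, -0.0564, 0.0043, -0.0026] mm 14.670387068233437 deg 2.546139301404669
row [0.0008, -0.0327, -0.0174, -0.12, 0.0044, -0.0025] mm 27.761579587768843 deg 5.405525766576287
row [0.0007, -0.0487, -0.0243, -0.1837, 0.0045, -0.0024] mm 40.815143884574155 deg 8.26865179003283
row [0.0007, -0.0653, -0.0295, -0.2473, 0.0045, -0.0023] mm 53.76312418821052 deg 11.13263248973213
```

```bash
python3 - <<'E'
from h import *
for a in (1.4,1.5,1.6,1.7): go(*door_pose(a,.65))
E
```

```text
row [0.0008, -0.0181, -0.0089, 0.0073, 0.0043, -0.0027] mm 15.15640225134662 deg 0.39994002911640775
row [0.0008, -0.0341, -0.0173, 0.0073, 0.0043, -0.0027] mm 28.713146601887107 deg 0.39994002911640775
row [0.0007, -0.0509, -0.0241, 0.0073, 0.0043, -0.0027] mm 42.24380234964745 deg 0.39994002911640775
row [0.0007, -0.0682, -0.0292, 0.0073, 0.0043, -0.0027] mm 55.68128711114734 deg 0.39994002911640775
```

Emit:
move_arm --pt "0.001 -0.018 -0.009 0.007 0 0" --pt "0.001 -0.034 -0.017 0.007 0 0"

```text
t: 9.78
tool_pos: [0.4846, 0.3622, 0.2267]
orientation: [0.318, 0.938, 0.129, 0.043]
ft_force: [-14.1, -4.5, 16.5]
gripper_width: 0.092
```

```bash
python3 - <<'E'
from h import *
stt()
for a in (1.5,1.6,1.7,1.8): go(*door_pose(a,.65))
E
```

```text
t 9.78 pos [484.6 362.2 226.7] yaw_y -74.28 z [ 0.162 -0.585 -0.794] F [-14.1  -4.5  16.5] w 7.8 q [-0.61  0.62 -0.57  1.3   0.73  1.84 -2.47]
row [0.0009, -0.0028, 0.0029, 0.0037, 0.0072, -0.0055] mm 3.11200450129446 deg 0.4399070449854373
row [0.0008, -0.0196, -0.0038, 0.0037, 0.0072, -0.0055] mm 14.974840074414653 deg 0.4399070449854373
row [0.0007, -0.037, -0.0089, 0.0037, 0.0072, -0.0055] mm 28.505651257797492 deg 0.4399070449854373
row [0.0006, -0.0547, -0.0121, 0.0037, 0.0072, -0.0055] mm 42.05692767010343 deg 0.4399070449854373
```

Emit:
move_arm --pt "0.001 -0.0196 -0.002 0.004 0.004 -0.003" --pt "0.001 -0.037 -0.007 0.004 0.004 -0.003" --pt "0.001 -0.037 -0.007 0.004 0.004 -0.003"

```text
t: 10.03
tool_pos: [0.4776, 0.3901, 0.2169]
orientation: [0.314, 0.939, 0.132, 0.045]
ft_force: [-6.9, 8.4, 11.5]
gripper_width: 0.097
```

```bash
python3 - <<'E'
from h import *
stt();snap('top','t4');snap('scene','s4')
E
```

```text
t 10.03 pos [477.6 390.1 216.9] yaw_y -74.11 z [ 0.167 -0.577 -0.799] F [-6.9  8.4 11.5] w 8.3 q [-0.65  0.66 -0.57  1.25  0.73  1.84 -2.49]
```

View pics/t4.png

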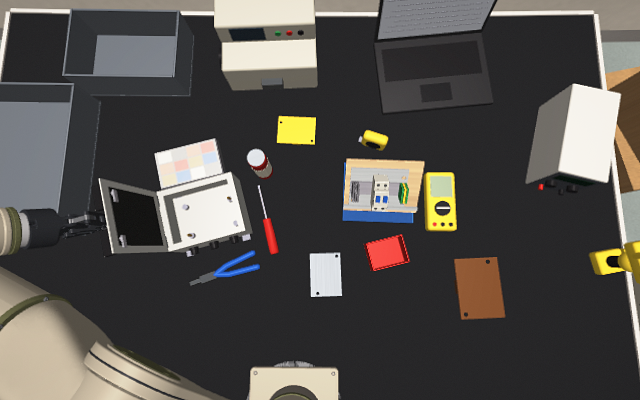

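View pics/s4.png

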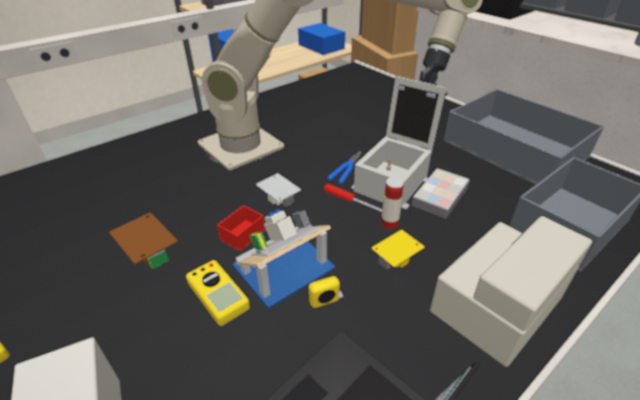

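```bash
python3 - <<'E'
from h import *
st=manip.state();g=np.array(st['tool_pos'])-Rq(st['orientation']).apply([0,0,.011])
b=R.from_euler('z',-BY,degrees=True).apply(g-BC)*1000;print(b)
y,z=b[1]-100,b[2]-100;print(np.hypot(y,z), 'phi',np.pi-np.arctan2(39,130)-np.arctan2(z,y)+0 , )
# phi: start angle atan2(39,-130); decreasing
print(np.arctan2(39,-130)-np.arctan2(z,y))
s=load('t4')
for phi in (1.5,1.6,1.7,1.8):
  print(phi,[np.round(proj(s,box([x,100-200*np.cos(phi),100+200*np.sin(phi)]))) for x in(-80,80)])
stt()
go(np.array(st['tool_pos'])+Rq(st['orientation']).apply([0,0,-.1]),Rq(st['orientation']))
E
```

```text
[  0.33537912 157.83027896 225.84799715]
138.49931245843948 phi 1.710086014895148
1.7100860148951484
1.5 [array([133., 247.]), array([118., 172.])]
1.6 [array([123., 250.]), array([109., 174.])]
1.7 [array([113., 253.]), array([ 99., 177.])]
1.8 [array([104., 255.]), array([ 91., 180.])]
t 10.13 pos [477.7 389.8 217. ] yaw_y -74.11 z [ 0.167 -0.576 -0.8  ] F [-7.4  9.1 10.3] w 7.9 q [-0.65  0.66 -0.57  1.25  0.73  1.84 -2.49]
row [0.0, -0.0, -0.1333, 0.0, 0.0, 0.0] mm 100.00000000000001 deg 0.0
```

Emit:
move_arm --pt "0 0 0 0 0 0" --pt "0 0 0 0 0 0" --pt "0 0 -0.03 0 0 0" --pt "0 0 -0.08 0 0 0" --pt "0 0 -0.13 0 0 0" --jaw 20

```text
t: 10.55
tool_pos: [0.4626, 0.4449, 0.2965]
orientation: [0.313, 0.94, 0.13, 0.044]
ft_force: [0.7, 1.0, -0.0]
gripper_width: 0.235
```

```bash
python3 - <<'E'
from h import *
stt()
s=load('top0')
Z=lambda x,y:(335+(x+.5)/6-.5,145+(y+.5)/6-.5)
# board top edge corners, ledge etc
for n,c,z in [('foot bl',(47,453),.01),('foot br',(468,466),.01),('board tl',(68,82),.131),('board tr',(538,97),.131)]: print(n,onz(s,*Z(*c),z)*1000)
E
```

```text
t 10.55 pos [462.6 444.9 296.5] yaw_y -74.31 z [ 0.165 -0.577 -0.8  ] F [ 0.7  1.  -0. ] w 20.1 q [-0.77  0.7  -0.55  1.01  0.74  2.03 -2.44]
foot bl [ 506.00635543 -130.37611829   10.        ]
foot br [ 501.36804431 -328.06749344   10.        ]
board tl [ 652.57382838 -132.97697848  131.        ]
board tr [ 646.95905983 -332.94181214  131.        ]
```

```bash
cat >> h.py <<'E'
SC=np.array([.5887,-.2314,.085]);SY=-1.5
SR=R.from_euler('z',SY,degrees=True)*R.from_euler('y',-38,degrees=True) # x up slope, z normal
def onstand(s,u,v,h):
    o,d=ray(s,u,v);n=SR.apply([0,0,1]);p0=SC+n*h/1000.
    p=o+d*((p0-o)@n)/(d@n);return SR.inv().apply(p-SC)*1000
E
python3 - <<'E'
from h import *
stt()
s=load('top0')
Z=lambda x,y:(335+(x+.5)/6-.5,145+(y+.5)/6-.5)
for n,c,h in [('board tl',(68,82),0),('board tr',(538,97),0),('plate tl',(97,137),4),('plate tr',(443,147),4),('holeB',(413,195),4),('plate l-bot',(83,357),4),('ledge r top',(495,378),10),('nose top l',(240,250),72),('nose tr',(322,262),56),('brk top',(233,180),56),('brk topr',(322,187),56),('brk bot l',(220,392),56),('brk botr',(316,402),56)]: print(n,np.round(onstand(s,*Z(*c),h),1))
R0=Rq(manip.state()['orientation']);go([.45,.36,.42],down(-74))
E
```

```text
t 10.55 pos [462.6 444.9 296.5] yaw_y -74.31 z [ 0.165 -0.577 -0.8  ] F [ 0.7  1.  -0. ] w 20.1 q [-0.77  0.7  -0.55  1.01  0.74  2.03 -2.44]
board tl [ 77.2 100.2   0. ]
board tr [ 76.8 -99.6   0. ]
plate tl [53.9 86.5  4. ]
plate tr [ 54.1 -61.9   4. ]
holeB [ 31.1 -52.1   4. ]
plate l-bot [-54.9  85.9   4. ]
ledge r top [-55.5 -99.3  10. ]
nose top l [35.5 30.6 72. ]
nose tr [23.2 -6.3 56. ]
brk top [59.3 34.  56. ]
brk topr [57.4 -2.5 56. ]
brk bot l [-40.8  30.2  56. ]
brk botr [-44.2 -11.4  56. ]
row [-0.0466, 0.1823, -0.0692, 0.8198, -0.0011, -0.0055] mm 150.4038931080923 deg 36.89153546736228
```

Emit:
move_arm --pt "0 0.03 -0.12 0.15 0 0" --pt "-0.02 0.08 -0.12 0.3 0 0" --pt "-0.046 0.13 -0.1 0.46 0 0" --pt "-0.046 0.182 -0.07 0.62 0 0" --pt "-0.046 0.182 -0.07 0.8 0 0"

```text
t: 10.97
tool_pos: [0.4503, 0.3655, 0.4217]
orientation: [0.042, 0.99, 0.137, 0.009]
ft_force: [1.6, -1.4, 0.2]
gripper_width: 0.237
```

```bash
python3 - <<'E'
from h import *
stt();go([.45,.1,.42],down(-30))
snap('top','t5')
E
```

```text
t 10.97 pos [450.3 365.5 421.7] yaw_y -74.22 z [ 0.029 -0.081 -0.996] F [ 1.6 -1.4  0.2] w 20.3 q [-0.29  0.3  -0.7   1.19  0.27  1.77 -2.22]
row [-0.0968, 0.339, 0.0309, 0.1065, 0.0353, -0.9817] mm 265.45944367894265 deg 44.46456076689109
```

View pics/t5.png

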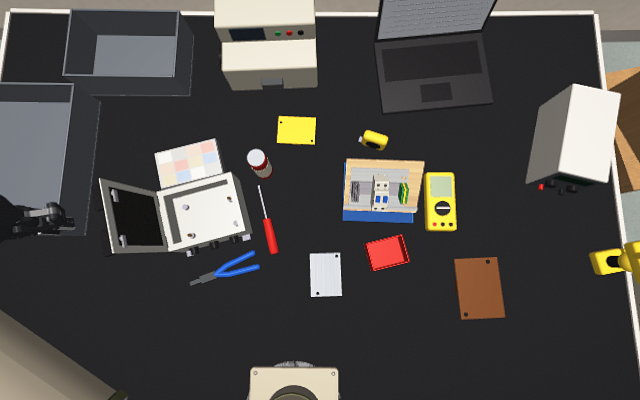

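```bash
python3 - <<'E'
from h import *
s=load('t5')
a=cv2.resize(s['image'][165:265,145:275],None,fx=6,fy=6,interpolation=cv2.INTER_CUBIC)
cv2.imwrite('pics/t5z.png',a)
f=lambda p:tuple(int(round(q)) for q in ((proj(s,box(p))[0]-145)*6+2.5,(proj(s,box(p))[1]-165)*6+2.5))
for p in [(-42,64,18),(-42,64,46),(30,-64,18),(30,-64,46),(-42,-64,18),(42,64,18),(-80,-100,100),(80,-100,100),(80,100,100),(-80,100,100)]: print(p,f(p))
E
```

```text
(-42, 64, 18) (275, 421)
(-42, 64, 46) (252, 417)
(30, -64, 18) (508, 201)
(30, -64, 46) (493, 191)
(-42, -64, 18) (543, 347)
(42, 64, 18) (237, 249)
(-80, -100, 100) (600, 391)
(80, -100, 100) (515, 41)
(80, 100, 100) (66, 161)
(-80, 100, 100) (140, 519)
```

View pics/t5z.png

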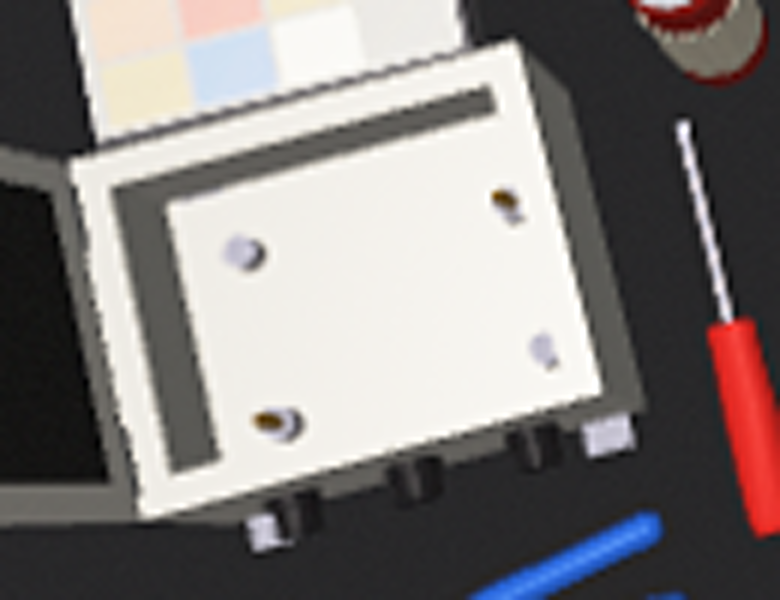

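Emit:
move_arm --pt "-0.1 0.34 0.03 0.1 0.03 -0.98" --pt "-0.1 0.34 0.03 0.1 0.03 -0.98" --pt "-0.1 0.34 0.03 0.1 0.03 -0.98" --pt "-0.1 0.34 0.03 0.1 0.03 -0.98" --pt "-0.1 0.34 0.03 0.1 0.03 -0.98" --jaw 55

```text
t: 11.43
tool_pos: [0.451, 0.1903, 0.422]
orientation: [0.015, 0.922, 0.387, 0.003]
ft_force: [0.6, -0.1, -0.0]
gripper_width: 0.644
```

```bash
python3 - <<'E'
from h import *
stt();s=snap('wrist','w5')
for p in [(-42,64,18),(-42,64,46),(30,-64,18),(30,-64,46),(-42,-64,18),(42,64,18),(-80,-100,100),(80,-100,100),(80,100,100),(-80,100,100)]: print(p,np.round(proj(s,box(p)),1))
E
```

```text
t 11.43 pos [451.  190.3 422. ] yaw_y -44.4 z [ 0.018 -0.026 -1.   ] F [ 0.6 -0.1 -0. ] w 55.0 q [ 0.11  0.03 -0.63  1.44  0.05  1.67 -1.29]
(-42, 64, 18) [273.9 105.1]
(-42, 64, 46) [272.  104.7]
(30, -64, 18) [355.2 105.5]
(30, -64, 46) [357.8 105.1]
(-42, -64, 18) [335.2 140.3]
(42, 64, 18) [296.3  61.7]
(-80, -100, 100) [347.  176.4]
(80, -100, 100) [400.7  87. ]
(80, 100, 100) [284.8  14.3]
(-80, 100, 100) [235.5 114.2]
```

View pics/w5.png

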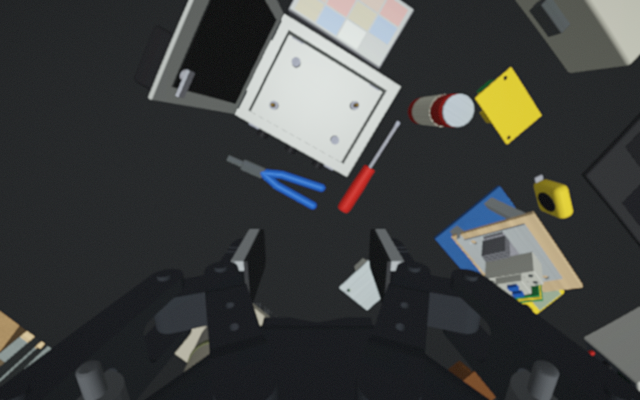

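```bash
cat >> h.py <<'E'
PS=np.array([0.5,12,0]) # plate origin in stand frame mm
def grasp(h,back=0,dx=0):
    Rt=SR*R.from_matrix(np.diag([-1.,1,-1]))
    return SC+SR.apply((PS+[dx,0,h-11+back])/1000.),Rt
E
python3 - <<'E'
from h import *
go([.45,-.05,.40],down(0)); print(grasp(46),grasp(46,120)[0])
E
```

```text
row [-0.2261, 0.2126, 0.0386, 0.0355, 0.0247, -0.9778] mm 234.56808806012464 deg 44.045975134711625
(array([ 0.56786723, -0.21885036,  0.11288821]), Rotation.from_matrix(array([[-0.78774072,  0.02617695,  0.6154505 ],
                            [ 0.02062772,  0.99965732, -0.01611614],
                            [-0.61566148,  0.        , -0.78801075]]))) [ 0.49401317 -0.21691642  0.2074495 ]
```

Emit:
move_arm --pt "-0.226 0.213 0.039 0.035 0.025 -0.98" --pt "-0.226 0.213 0.039 0.035 0.025 -0.98" --pt "-0.226 0.213 0.039 0.035 0.025 -0.98" --pt "-0.226 0.213 0.039 0.035 0.025 -0.98" --pt "-0.226 0.213 0.039 0.035 0.025 -0.98"

```text
t: 11.9
tool_pos: [0.4511, 0.02, 0.407]
orientation: [0.006, 0.793, 0.609, 0.001]
ft_force: [1.1, -0.1, 0.4]
gripper_width: 0.643
```

```bash
python3 - <<'E'
from h import *
stt();go([.45,-.2,.36],down(30))
E
```

```text
t 11.9 pos [451.1  20.  407. ] yaw_y -14.97 z [ 0.01  -0.009 -1.   ] F [ 1.1 -0.1  0.4] w 54.9 q [ 0.3  -0.08 -0.42  1.57 -0.02  1.64 -0.38]
row [-0.2834, 0.0737, 0.0652, 0.0112, 0.0128, -0.9994] mm 224.99091127252544 deg 44.98028076004993
```

Emit:
move_arm --pt "-0.283 0.074 0.065 0.011 0.013 -1" --pt "-0.283 0.074 0.065 0.011 0.013 -1" --pt "-0.283 0.074 0.065 0.011 0.013 -1" --pt "-0.283 0.074 0.065 0.011 0.013 -1" --pt "-0.283 0.074 0.065 0.011 0.013 -1"

```text
t: 12.32
tool_pos: [0.4505, -0.1598, 0.3696]
orientation: [0.003, 0.598, 0.802, 0.0]
ft_force: [-0.5, 0.1, 0.4]
gripper_width: 0.639
```

```bash
python3 - <<'E'
from h import *
stt();go([.45,-.22,.32],down(63))
E
```

```text
t 12.32 pos [ 450.5 -159.8  369.6] yaw_y 16.58 z [ 0.005 -0.003 -1.   ] F [-0.5  0.1  0.4] w 54.6 q [ 0.45 -0.03 -0.2   1.6  -0.    1.56  0.54]
row [-0.0765, -0.0238, 0.0664, 0.0025, 0.0068, -1.0316] mm 78.05406212821775 deg 46.42226387600551
```

Emit:
move_arm --pt "-0.076 -0.024 0.05 0 0 -1" --pt "-0.076 -0.024 0.05 0 0 -1" --pt "-0.076 -0.024 0.05 0 0 -1" --pt "-0.076 -0.024 0.05 0 0 -1" --pt "-0.076 -0.024 0.05 0 0 -1"

```text
t: 12.73
tool_pos: [0.4495, -0.2209, 0.3327]
orientation: [0.003, 0.325, 0.946, -0.001]
ft_force: [0.4, 0.2, 1.0]
gripper_width: 0.646
```

```bash
python3 - <<'E'
from h import *
stt();go(*grasp(46,130))
E
```

```text
t 12.73 pos [ 449.5 -220.9  332.7] yaw_y 52.04 z [ 0.005 -0.003 -1.   ] F [0.4 0.2 1. ] w 55.2 q [ 0.51  0.03 -0.14  1.62  0.    1.49  1.27]
row [-0.036, 0.0358, 0.1567, -0.2701, -0.808, -0.7791] mm 123.52219897976249 deg 51.951202490415056
```

Emit:
move_arm --pt "-0.036 0.036 0.06 -0.27 -0.808 -0.78" --pt "-0.036 0.036 0.09 -0.27 -0.808 -0.78" --pt "-0.036 0.036 0.12 -0.27 -0.808 -0.78" --pt "-0.036 0.036 0.14 -0.27 -0.808 -0.78" --pt "-0.036 0.036 0.157 -0.27 -0.808 -0.78"

```text
t: 13.15
tool_pos: [0.4876, -0.2173, 0.2148]
orientation: [0.231, 0.112, 0.966, -0.005]
ft_force: [1.7, 0.6, -0.7]
gripper_width: 0.644
```

```bash
python3 - <<'E'
from h import *
stt();go(*grasp(46,110))
E
```

```text
t 13.15 pos [ 487.6 -217.3  214.8] yaw_y 77.31 z [ 0.445 -0.061 -0.893] F [ 1.7  0.6 -0.7] w 55.0 q [ 0.52 -0.14 -0.1   2.1  -0.21  0.74  1.88]
row [-0.0054, 0.003, 0.0256, -0.0867, -0.2476, -0.2399] mm 19.72990173299651 deg 15.994982484904147
```

Emit:
move_arm --pt "-0.005 0.003 0.01 -0.087 -0.248 -0.24" --pt "-0.005 0.003 0.012 -0.087 -0.248 -0.24" --pt "-0.005 0.003 0.014 -0.087 -0.248 -0.24" --pt "-0.005 0.003 0.014 -0.087 -0.248 -0.24"

```text
t: 13.48
tool_pos: [0.4945, -0.2178, 0.2066]
orientation: [0.327, 0.012, 0.945, -0.005]
ft_force: [-0.7, 0.7, -0.0]
gripper_width: 0.642
```

```bash
python3 - <<'E'
from h import *
stt();s=snap('wrist','w6');go(*grasp(46,0))
for n,p in [('nose corners',q) for q in [(22.5,18,72),(22.5,-18,72),(-22.5,18,72),(-22.5,-18,72)]]+[('holeB',(30,-64,4)),('pl',(55,75,4)),('pl',(55,-75,4)),('pl',(-55,75,4))]:
  print(n,p,np.round(proj(s,SC+SR.apply((PS+p)/1000.)),1))
E
```

```text
t 13.48 pos [ 494.5 -217.8  206.6] yaw_y 88.55 z [ 0.617 -0.017 -0.787] F [-0.7  0.7 -0. ] w 54.8 q [ 0.45 -0.18  0.05  2.24 -0.56  0.55  2.45]
row [0.0009, 0.0006, 0.1587, -0.0008, 0.0005, -0.0029] mm 119.0232014152206 deg 0.136228886995374
nose corners (22.5, 18, 72) [339.1 227.7]
nose corners (22.5, -18, 72) [294.8 227.6]
nose corners (-22.5, 18, 72) [340.4 173.3]
nose corners (-22.5, -18, 72) [293.7 173.2]
holeB (30, -64, 4) [255.9 209.4]
pl (55, 75, 4) [386.7 231.7]
pl (55, -75, 4) [247.1 231.4]
pl (-55, 75, 4) [394.1 126.8]
```

View pics/w6.png

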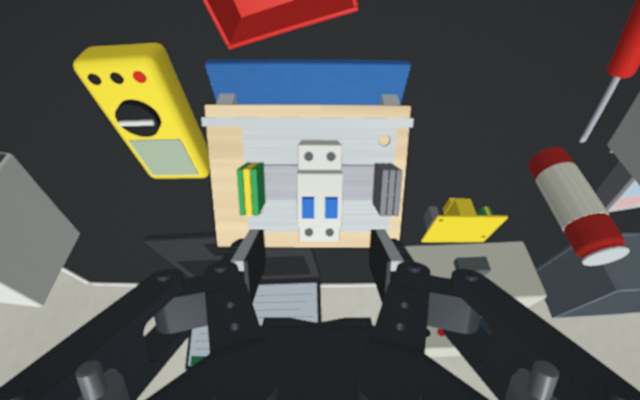

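```bash
python3 - <<'E'
from h import *
s=load('w6')
a=cv2.resize(s['image'][95:255,195:425],None,fx=3.4,fy=3.4,interpolation=cv2.INTER_CUBIC);cv2.imwrite('pics/w6z.png',a)
f=lambda p:np.round((np.array(proj(s,SC+SR.apply((PS+p)/1000.)))-[195,95])*3.4)
for p in [(-42,64,4),(-42.5,18,56),(-42.5,-18,56),(-22.5,-18,72),(-22.5,18,72),(22.5,18,72),(42.5,18,56),(42.5,-18,56),(-55,-75,4),(-55,75,4),(55,75,4),(21,-71,50),(-21,-71,50)]: print(p,f(np.array(p)))
E
```

```text
(-42, 64, 4) [636. 154.]
(-42.5, 18, 56) [491. 170.]
(-42.5, -18, 56) [339. 170.]
(-22.5, -18, 72) [336. 266.]
(-22.5, 18, 72) [494. 266.]
(22.5, 18, 72) [490. 451.]
(42.5, 18, 56) [484. 499.]
(42.5, -18, 56) [345. 499.]
(-55, -75, 4) [154. 107.]
(-55, 75, 4) [677. 108.]
(55, 75, 4) [652. 465.]
(21, -71, 50) [143. 412.]
(-21, -71, 50) [131. 254.]
```

View pics/w6z.png

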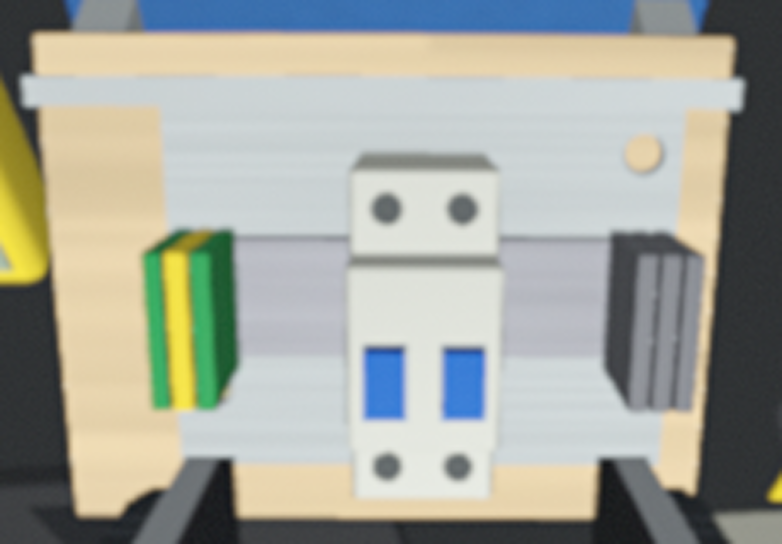

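Emit:
move_arm --pt "0 0 -0.01 0 0 1" --pt "0 0 -0.02 0 0 1" --pt "0 0 -0.03 0 0 1" --pt "0 0 -0.03 0 0 1" --pt "0 0 -0.03 0 0 1"

```text
t: 13.95
tool_pos: [0.4819, -0.2173, 0.2265]
orientation: [0.311, 0.306, 0.894, 0.097]
ft_force: [0.1, -0.7, -1.2]
gripper_width: 0.643
```

Emit:
move_arm --pt "0 0 0 0 0 1" --pt "0 0 0 0 0 1" --pt "0 0 0 0 0 1" --pt "0 0 0 0 0 1" --pt "0 0 0 0 0 1"

```text
t: 14.37
tool_pos: [0.4826, -0.2175, 0.2276]
orientation: [0.266, 0.567, 0.757, 0.187]
ft_force: [0.1, 0.3, -0.0]
gripper_width: 0.641
```

Emit:
move_arm --pt "0 0 0 0 0 1" --pt "0 0 0 0 0 1" --pt "0 0 0 0 0 1" --pt "0 0 0 0 0 1" --pt "0 0 0 0 0 1"

```text
t: 14.78
tool_pos: [0.4832, -0.2175, 0.2287]
orientation: [0.196, 0.772, 0.546, 0.259]
ft_force: [-1.0, -1.0, 0.5]
gripper_width: 0.645
```

Emit:
move_arm --pt "0 0 0 0 0 1" --pt "0 0 0 0 0 1" --pt "0 0 0 0 0 1" --pt "0 0 0 0 0 1" --pt "0 0 0 0 0 1"

```text
t: 15.2
tool_pos: [0.4839, -0.2176, 0.2298]
orientation: [0.107, 0.903, 0.282, 0.307]
ft_force: [1.2, 0.3, 1.1]
gripper_width: 0.645
```

```bash
cat >> h.py <<'E'
PS=np.array([0.5,13.5,0])
def grasp(h,back=0,dx=0):
    Rt=SR*R.from_matrix(np.diag([1.,-1,-1]))
    return SC+SR.apply((PS+[dx,0,h-11+back])/1000.),Rt
E
python3 - <<'E'
from h import *
stt();go(*grasp(46,110))
E
```

```text
t 15.2 pos [ 483.9 -217.6  229.8] yaw_y -61.5 z [ 0.614 -0.019 -0.789] F [1.2 0.3 1.1] w 55.1 q [ 0.85 -0.21 -0.3   2.2  -0.64  0.64  0.01]
row [-0.0042, -0.0073, 0.0451, 0.0032, 0.0042, 0.8062] mm 34.36846245964139 deg 36.27755552175605
```

Emit:
move_arm --pt "-0.004 -0.007 0 0.003 0.004 0.806" --pt "-0.004 -0.007 0 0.003 0.004 0.806" --pt "-0.004 -0.007 0 0.003 0.004 0.806" --pt "-0.004 -0.007 0.01 0.003 0.004 0.806" --pt "-0.004 -0.007 0.02 0.003 0.004 0.806" --jaw 56

```text
t: 15.62
tool_pos: [0.4898, -0.2155, 0.2159]
orientation: [0.006, 0.946, -0.009, 0.325]
ft_force: [0.2, 0.1, -0.8]
gripper_width: 0.658
```

```bash
python3 - <<'E'
from h import *
stt();s=snap('wrist','w7');go(*grasp(46,0))
a=cv2.resize(s['image'][95:305,195:445],None,fx=3,fy=3,interpolation=cv2.INTER_CUBIC);cv2.imwrite('pics/w7z.png',a)
f=lambda p:np.round((np.array(proj(s,SC+SR.apply((PS+p)/1000.)))-[195,95])*3)
for p in [(30,-64,4),(42.5,18,56),(42.5,-18,56),(22.5,-18,72),(22.5,18,72),(55,-75,4),(55,75,4),(-55,75,4)]: print(p,f(np.array(p)))
E
```

```text
t 15.62 pos [ 489.8 -215.5  215.9] yaw_y -91.17 z [ 0.615 -0.017 -0.788] F [ 0.2  0.1 -0.8] w 56.2 q [ 0.93 -0.19 -0.38  2.21 -0.69  0.61 -0.58]
row [-0.0013, 0.0004, 0.1708, -0.0001, 0.0019, -0.0014] mm 128.10177978760566 deg 0.10572848023884744
(30, -64, 4) [553. 176.]
(42.5, 18, 56) [304. 153.]
(42.5, -18, 56) [432. 154.]
(22.5, -18, 72) [435. 235.]
(22.5, 18, 72) [301. 234.]
(55, -75, 4) [590. 103.]
(55, 75, 4) [145.  99.]
(-55, 75, 4) [162. 403.]
```

View pics/w7z.png

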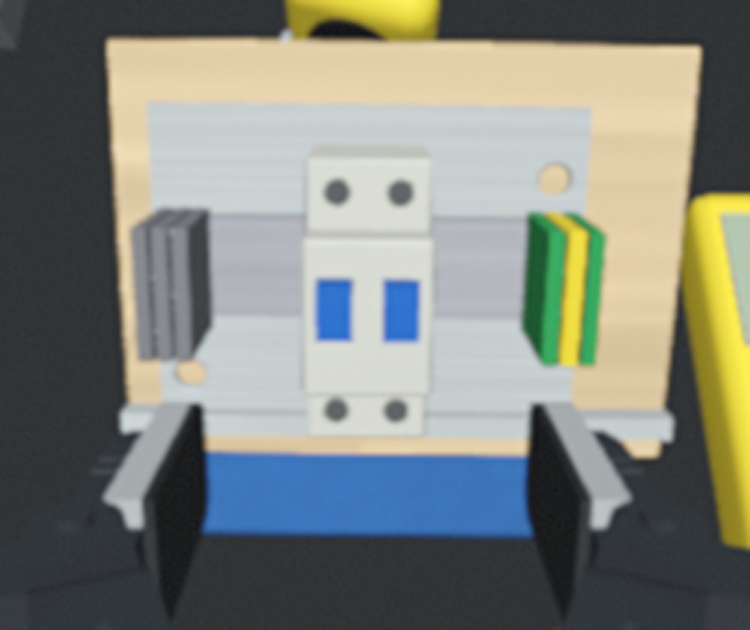

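Emit:
move_arm --pt "-0.001 0 0.045 0 0.002 -0.001" --pt "-0.001 0 0.09 0 0.002 -0.001" --pt "-0.001 0 0.13 0 0.002 -0.001" --pt "-0.001 0 0.16 0 0.002 -0.001" --pt "-0.001 0 0.17 0 0.002 -0.001"

```text
t: 16.08
tool_pos: [0.5691, -0.2157, 0.1116]
orientation: [0.003, 0.946, -0.012, 0.325]
ft_force: [0.0, 0.8, -0.4]
gripper_width: 0.66
```

```bash
python3 - <<'E'
from h import *
stt();go(*grasp(46,0,-.5))
E
```

```text
t 16.08 pos [ 569.1 -215.7  111.6] yaw_y -91.36 z [ 0.614 -0.012 -0.789] F [ 0.   0.8 -0.4] w 56.4 q [ 0.86  0.15 -0.46  2.16 -0.67  0.29 -0.58]
row [-0.0009, 0.0023, -0.0023, -0.0046, 0.0023, 0.0003] mm 2.5252318224815244 deg 0.23018101757215065
```

Close on the breaker.

Emit:
move_arm --pt "-0.001 0.0015 -0.002 -0.004 0.002 0" --pt "-0.001 0.0015 -0.002 -0.004 0.002 0" --pt "-0.001 0.0015 -0.002 -0.004 0.002 0" --pt "-0.001 0.0015 -0.002 -0.004 0.002 0" --pt "-0.001 0.0015 -0.002 -0.004 0.002 0" --jaw 0 --newtons 70

```text
t: 16.5
tool_pos: [0.5674, -0.2171, 0.1133]
orientation: [0.005, 0.945, -0.012, 0.326]
ft_force: [0.5, 0.9, -2.9]
gripper_width: 0.417
```

```bash
python3 - <<'E'
from h import *
stt();st=manip.state();P=np.array(st['tool_pos']);Rt=Rq(st['orientation'])
print('tcp in stand frame',SR.inv().apply(P-SC)*1000,'rel plate rot',((SR.inv()*Rt)*R.from_matrix(np.diag([1.,-1,-1])).inv()).as_rotvec(degrees=True))
n=SR.apply([0,0,1]); 
for a in (20,40): go(P+n*a/1000+[0,0,a/1000*.5],Rt)
E
```

```text
t 16.5 pos [ 567.4 -217.1  113.3] yaw_y -91.49 z [ 0.616 -0.017 -0.788] F [ 0.5  0.9 -2.9] w 35.6 q [ 0.86  0.14 -0.46  2.16 -0.68  0.29 -0.57]
tcp in stand frame [ 0.30640494 13.77796757 35.6264117 ] rel plate rot [-0.02595069 -0.02697552  0.0273549 ]
row [0.0082, 0.0, -0.0372, 0.0, 0.0, 0.0] mm 28.551782806730124 deg 0.0
row [0.0165, 0.0, -0.0743, 0.0, 0.0, 0.0] mm 57.10356561346021 deg 0.0
```

Emit:
move_arm --pt "0.004 0 -0.018 0 0 0" --pt "0.008 0 -0.037 0 0 0" --pt "0.016 0 -0.075 0 0 0" --pt "0.022 0 -0.11 0 0 0" --pt "0.03 0 -0.15 0 0 0"

```text
t: 16.92
tool_pos: [0.5143, -0.2151, 0.216]
orientation: [0.004, 0.946, -0.012, 0.325]
ft_force: [1.1, -0.1, -3.4]
gripper_width: 0.417
```

```bash
python3 - <<'E'
from h import *
stt();go([.5,-.18,.30],down(-90));
E
```

```text
t 16.92 pos [ 514.3 -215.1  216. ] yaw_y -91.48 z [ 0.614 -0.016 -0.789] F [ 1.1 -0.1 -3.4] w 35.6 q [ 0.91 -0.14 -0.4   2.17 -0.64  0.58 -0.65]
row [0.0529, -0.0463, -0.1007, 0.0114, -0.8428, -0.0314] mm 92.12428421287773 deg 37.954109866392805
```

Emit:
move_arm --pt "0.01 -0.01 -0.06 0.01 -0.16 -0.03" --pt "0.02 -0.02 -0.1 0.01 -0.32 -0.03" --pt "0.035 -0.03 -0.1 0.01 -0.48 -0.03" --pt "0.053 -0.046 -0.1 0.01 -0.64 -0.03" --pt "0.053 -0.046 -0.1 0.01 -0.8 -0.03"

```text
t: 17.33
tool_pos: [0.5021, -0.1793, 0.3048]
orientation: [0.004, 0.999, -0.001, 0.037]
ft_force: [0.5, 3.0, -3.4]
gripper_width: 0.413
```

```bash
python3 - <<'E'
from h import *
stt();snap('top','t8');s=snap('wrist','w8');go([.47,0,.34],down(-80));
E
```

```text
t 17.33 pos [ 502.1 -179.3  304.8] yaw_y -90.15 z [ 0.074 -0.009 -0.997] F [ 0.5  3.  -3.4] w 35.2 q [ 0.88  0.09 -0.65  1.63  0.05  1.36 -1.35]
row [-0.0386, -0.2396, -0.0578, 0.0046, -0.0843, -0.2211] mm 187.13557557793757 deg 10.65233598209798
```

View pics/t8.png

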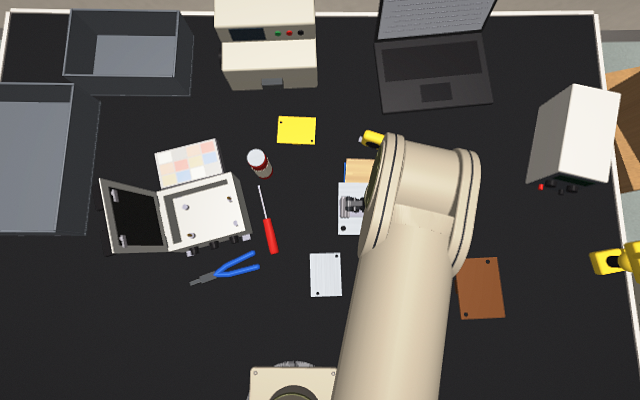

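View pics/w8.png

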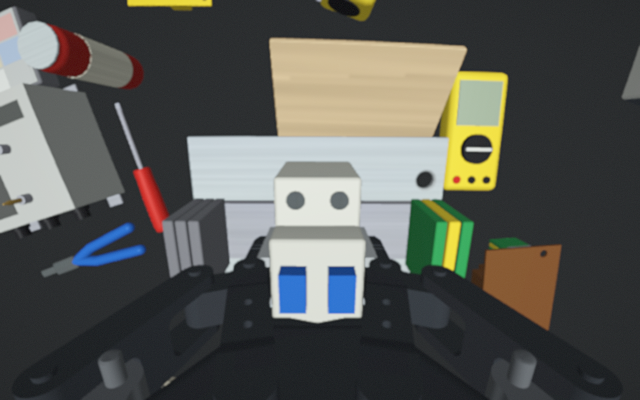

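```bash
cat >> h.py <<'E'
def inhand(p,e=(0,0,35.6)):
    st=manip.state();return np.array(st['tool_pos'])+Rq(st['orientation']).apply(np.array([p[0]+e[0],-p[1]+e[1],-p[2]+e[2]])/1000.)
E
python3 - <<'E'
from h import *
s=load('w8')
for p in [(30,-64,4),(55,75,4),(55,-75,4),(42.5,18,56),(42.5,-18,56),(22.5,-18,72),(22.5,18,72)]: print(p,np.round(proj(s,inhand(p)),1))
# hole plane cast
o,d=ray(s,425,180);st=manip.state();Rt=Rq(st['orientation']);n=Rt.apply([0,0,1]);p0=inhand((0,0,4))
q=o+d*((p0-o)@n)/(d@n);print('hole in tool',Rt.inv().apply(q-st['tool_pos'])*1000)
for u,v in((188.5,137),(447.5,137)):
  o,d=ray(s,u,v);q=o+d*((p0-o)@n)/(d@n);print('corner in tool',Rt.inv().apply(q-st['tool_pos'])*1000)
i=s['image'][125:280,170:490];cv2.imwrite('pics/w8z.png',cv2.resize(i,None,fx=2.4,fy=2.4,interpolation=cv2.INTER_CUBIC))
E
```

```text
(30, -64, 4) [424.  176.4]
(55, 75, 4) [188.7 134.9]
(55, -75, 4) [446.6 134.5]
(42.5, 18, 56) [274.9 174.2]
(42.5, -18, 56) [362.2 174. ]
(22.5, -18, 72) [366.5 234.7]
(22.5, 18, 72) [271.2 234.9]
hole in tool [27.79294577 64.8060125  31.6       ]
corner in tool [ 53.77781706 -75.2311077   31.6       ]
corner in tool [53.54823984 75.68304044 31.6       ]
```

View pics/w8z.png

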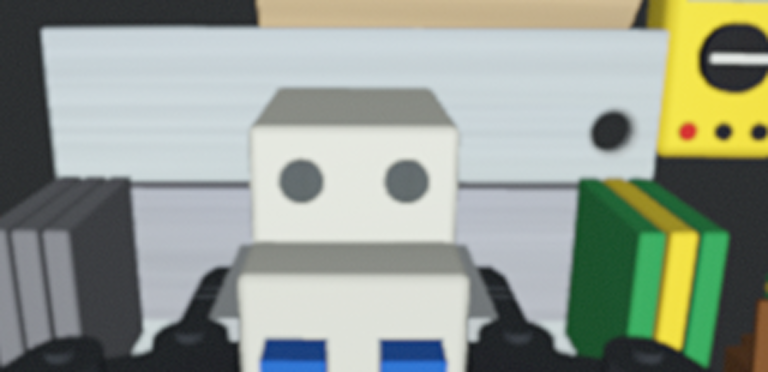

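```bash
cat >> h.py <<'E'
EX=-0.8
def place(h): return box([-EX,0,18+h+35.6]),down(BY-90)
E
python3 - <<'E'
from h import *
go(*place(230));
E
```

```text
row [0.023, -0.5656, 0.0223, 0.0091, -0.0841, -0.3551] mm 424.86744700783305 deg 16.42650855759915
```

Emit:
move_arm --pt "0.0023 -0.05 0.0 0.009 -0.084 -0.07" --pt "0.0046 -0.1 0.0 0.009 -0.084 -0.14" --pt "0.007 -0.15 0.004 0.009 -0.084 -0.21" --pt "0.009 -0.2 0.006 0.009 -0.084 -0.28" --pt "0.011 -0.25 0.008 0.009 -0.084 -0.355"

```text
t: 17.85
tool_pos: [0.5095, 0.0091, 0.2931]
orientation: [0.001, 0.99, 0.14, 0.001]
ft_force: [1.1, -1.0, -3.9]
gripper_width: 0.412
```

```bash
python3 - <<'E'
from h import *
stt();go(*place(230));
E
```

```text
t 17.85 pos [509.5   9.1 293.1] yaw_y -73.87 z [ 0.002 -0.001 -1.   ] F [ 1.1 -1.  -3.9] w 35.2 q [ 0.66  0.12 -0.82  1.64  0.09  1.42 -1.46]
row [0.1005, -0.2978, 0.0124, 0.0018, -0.0021, 0.0021] mm 235.9148224229606 deg 0.15732440318092758
```

Emit:
move_arm --pt "0.02 -0.055 0.002 0.001 -0.002 0.002" --pt "0.037 -0.11 0.004 0.001 -0.002 0.002" --pt "0.055 -0.165 0.006 0.001 -0.002 0.002" --pt "0.074 -0.22 0.008 0.001 -0.002 0.002" --pt "0.09 -0.265 0.01 0.001 -0.002 0.002"

```text
t: 18.27
tool_pos: [0.5183, 0.2168, 0.2857]
orientation: [0.001, 0.99, 0.139, 0.001]
ft_force: [0.9, 1.0, -3.7]
gripper_width: 0.414
```

```bash
python3 - <<'E'
from h import *
stt();go(*place(230));
E
```

```text
t 18.27 pos [518.3 216.8 285.7] yaw_y -74.04 z [ 0.003 -0.001 -1.   ] F [ 0.9  1.  -3.7] w 35.4 q [ 0.3   0.29 -0.94  1.52  0.24  1.44 -1.94]
row [0.0121, -0.0351, 0.0027, 0.0027, -0.0029, -0.0015] mm 27.90509621012612 deg 0.18910680739954552
```

Down to 100 mm above the seat (plate bottom at 118 mm, above the flange).

Emit:
move_arm --pt "0.006 -0.018 0.003 0.002 -0.003 -0.001" --pt "0.012 -0.035 0.01 0.002 -0.003 -0.001" --pt "0.012 -0.035 0.06 0.002 -0.003 -0.001" --pt "0.012 -0.035 0.11 0.002 -0.003 -0.001" --pt "0.012 -0.035 0.15 0.002 -0.003 -0.001"

```text
t: 18.68
tool_pos: [0.5191, 0.2432, 0.1708]
orientation: [0.001, 0.99, 0.139, 0.0]
ft_force: [0.7, 0.0, -4.3]
gripper_width: 0.414
```

```bash
python3 - <<'E'
from h import *
stt();go(*place(100));s=snap('wrist','w9');t=snap('top','t9')
cv2.imwrite('pics/t9z.png',cv2.resize(t['image'][150:280,80:290],None,fx=3.5,fy=3.5,interpolation=cv2.INTER_CUBIC))
print(np.round(proj(s,box((30,-64,46))),1), np.round(proj(s,inhand((30,-64,4),(EX,0,35.6))),1))
for p in [(65,85,100),(65,-85,100)]: print(np.round(proj(s,box(p)),1))
E
```

```text
t 18.68 pos [519.1 243.2 170.8] yaw_y -73.99 z [ 0.001 -0.001 -1.   ] F [ 0.7  0.  -4.3] w 35.4 q [ 0.21  0.41 -0.91  1.65  0.34  1.25 -2.05]
row [0.0014, -0.0016, 0.023, 0.0021, -0.0005, -0.0003] mm 17.314496790701902 deg 0.09600978707541072
[386.6 155.6] [425.3 181.7]
[195.1 116.7]
[437.2 116.7]
```

View pics/w9.png

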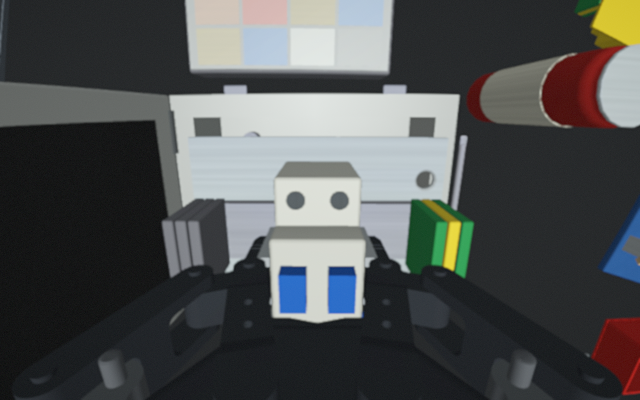

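View pics/t9z.png

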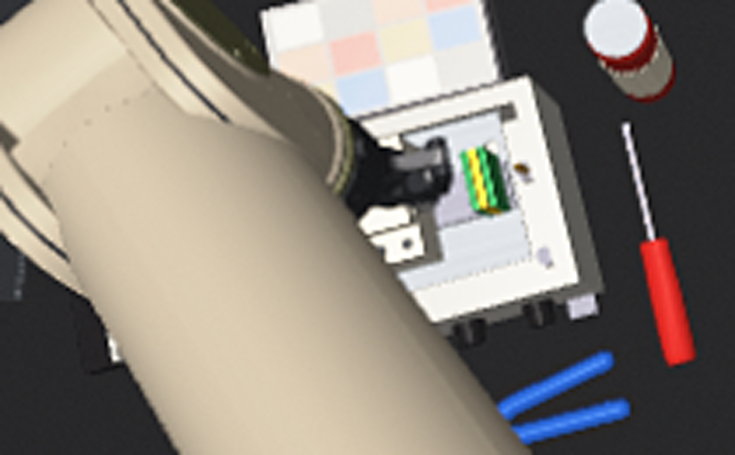

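```bash
python3 - <<'E'
from h import *
s=load('w9')
for p in [(80,100,100),(80,-100,100)]: print(np.round(proj(s,box(p)),1))
cv2.imwrite('pics/w9z.png',cv2.resize(s['image'][80:250,150:480],None,fx=2.4,fy=2.4,interpolation=cv2.INTER_CUBIC))
stt();go(*place(34))
E
```

```text
[171.8  94.8]
[460.4  94.8]
t 18.78 pos [517.5 241.5 168.5] yaw_y -74.02 z [-0.006 -0.004 -1.   ] F [ 0.5 -0.6 -3.5] w 35.0 q [ 0.21  0.41 -0.9   1.66  0.34  1.25 -2.05]
row [0.005, -0.0034, 0.1078, 0.0032, 0.0089, -0.0011] mm 80.99518784418467 deg 0.43046460241713025
```

View pics/w9z.png

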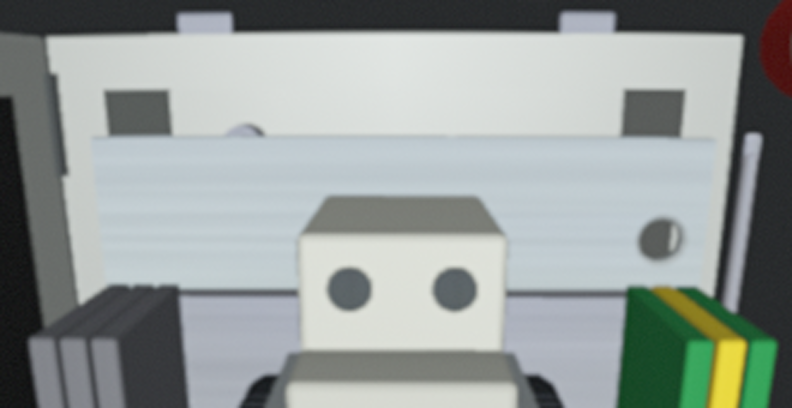

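```bash
cat >> h.py <<'E'
def place(h): return box([1.2,0.8,18+h+35.6]),down(BY-90)
E
python3 - <<'E'
from h import *
go(*place(34))
E
```

```text
row [0.0055, -0.0044, 0.1078, 0.0032, 0.0089, -0.0011] mm 81.03866340559823 deg 0.43046460241713025
```

Emit:
move_arm --pt "0.0055 -0.0044 0.01 0.003 0.009 -0.001" --pt "0.0055 -0.0044 0.035 0.003 0.009 -0.001" --pt "0.0055 -0.0044 0.06 0.003 0.009 -0.001" --pt "0.0055 -0.0044 0.08 0.003 0.009 -0.001" --pt "0.0055 -0.0044 0.098 0.003 0.009 -0.001"

```text
t: 19.2
tool_pos: [0.5212, 0.2457, 0.0959]
orientation: [-0.0, 0.99, 0.139, 0.002]
ft_force: [0.0, 0.1, -4.2]
gripper_width: 0.413
```

```bash
python3 - <<'E'
from h import *
stt();go(*place(34));s=snap('wrist','w10');t=snap('top','t10')
cv2.imwrite('pics/t10z.png',cv2.resize(t['image'][150:280,150:290],None,fx=5,fy=4.5,interpolation=cv2.INTER_CUBIC))
cv2.imwrite('pics/w10z.png',cv2.resize(s['image'][80:250,150:480],None,fx=2.4,fy=2.4,interpolation=cv2.INTER_CUBIC))
E
```

```text
t 19.2 pos [521.2 245.7  95.9] yaw_y -74.01 z [ 0.003  0.001 -1.   ] F [ 0.   0.1 -4.2] w 35.3 q [ 0.17  0.49 -0.87  1.72  0.41  1.12 -2.11]
row [-0.0016, -0.0002, 0.0111, 0.0001, -0.0041, -0.0009] mm 8.414896732162568 deg 0.19044854301420291
```

View pics/w10z.png

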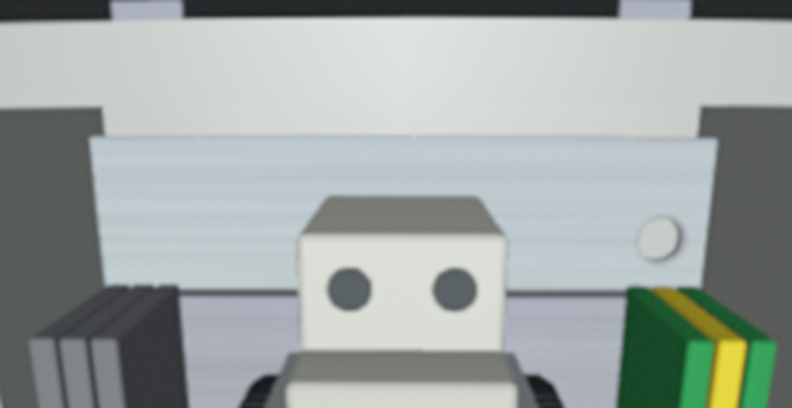

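View pics/t10z.png

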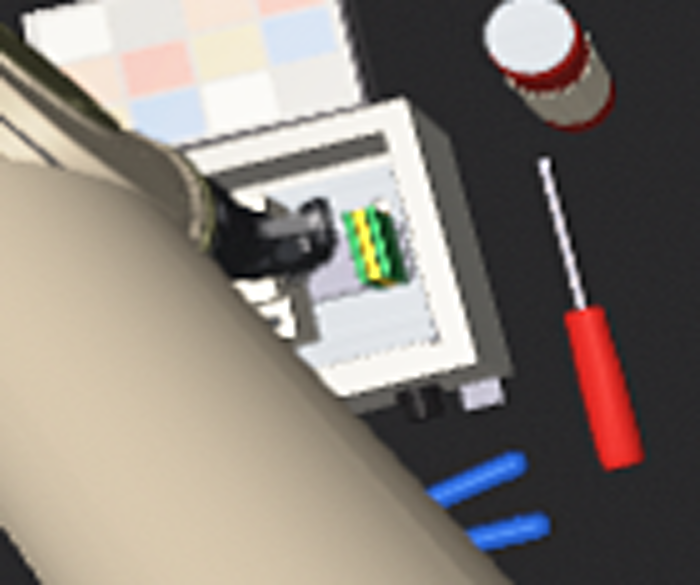

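```bash
python3 - <<'E'
from h import *
stt();go(*place(32));go(*place(24))
s=load('w10')
print([(np.round((np.array(proj(s,box((30,-64,z))))-[150,80])*2.4)) for z in (18,46)], (np.array(proj(s,inhand((30,-64,4),(-1.2,0,35.6))))-[150,80])*2.4)
E
```

```text
t 19.3 pos [519.9 245.   94.4] yaw_y -74.0 z [-0.    -0.001 -1.   ] F [-0.9 -0.2 -3.2] w 35.2 q [ 0.17  0.49 -0.86  1.72  0.41  1.12 -2.11]
row [0.0003, -0.0006, 0.0117, 0.0006, 0.0008, -0.0006] mm 8.789828674952998 deg 0.050978978719117406
row [0.0003, -0.0006, 0.0224, 0.0006, 0.0008, -0.0006] mm 16.782912775778705 deg 0.050978978719117406
[array([608., 211.]), array([638., 229.])] [658.56176298 243.11660252]
```

Emit:
move_arm --pt "0.0003 -0.0006 0.005 0 0 0" --pt "0.0003 -0.0006 0.01 0 0 0" --pt "0.0003 -0.0006 0.014 0 0 0" --pt "0.0003 -0.0006 0.014 0 0 0"

```text
t: 19.63
tool_pos: [0.5201, 0.2454, 0.0838]
orientation: [0.0, 0.99, 0.139, -0.0]
ft_force: [-0.8, -0.4, -4.7]
gripper_width: 0.413
```

```bash
python3 - <<'E'
from h import *
s=snap('wrist','w11')
cv2.imwrite('pics/w11z.png',cv2.resize(s['image'][150:210,390:460],None,fx=8,fy=8,interpolation=cv2.INTER_CUBIC))
stt();go(*place(30));go(*place(20))
print([(np.round((np.array(proj(s,box((30,-64,z))))-[390,150])*8)) for z in (18,37,46)], (np.array(proj(s,inhand((30,-64,4),(-1.2,0,35.6))))-[390,150])*8)
E
```

```text
t 19.68 pos [520.1 245.5  84. ] yaw_y -74.0 z [-0.    -0.001 -1.   ] F [ 0.4  0.2 -4.2] w 35.1 q [ 0.17  0.51 -0.86  1.73  0.43  1.1  -2.12]
row [-0.0001, -0.0, 0.0005, 0.0005, 0.0007, -0.0006] mm 0.4003646963733203 deg 0.048318500397565425
row [-0.0001, -0.0, 0.0139, 0.0005, 0.0007, -0.0006] mm 10.397468918531292 deg 0.048318500397565425
[array([150., 152.]), array([222., 195.]), array([261., 218.])] [281.04873694 236.24684324]
```

View pics/w11z.png

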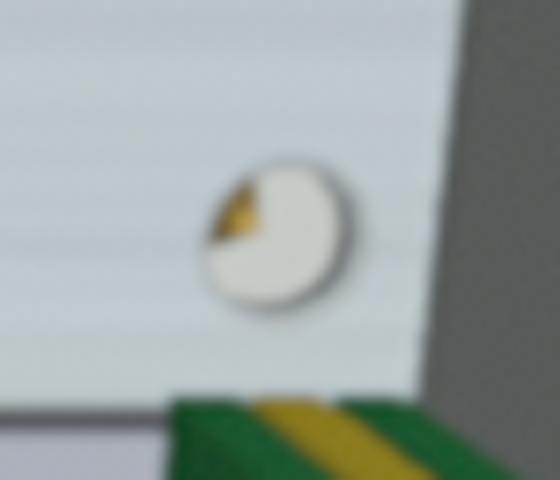

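Emit:
move_arm --pt "0 0 0.003 0 0 0" --pt "0 0 0.006 0 0 0" --pt "0 0 0.009 0 0 0" --pt "0 0 0.012 0 0 0" --pt "0 0 0.0145 0 0 0"

```text
t: 20.1
tool_pos: [0.5201, 0.2454, 0.0728]
orientation: [0.0, 0.99, 0.139, -0.0]
ft_force: [-0.4, -1.2, -4.6]
gripper_width: 0.414
```

```bash
python3 - <<'E'
from h import *
s=snap('wrist','w12')
cv2.imwrite('pics/w12z.png',cv2.resize(s['image'][150:210,390:460],None,fx=8,fy=8,interpolation=cv2.INTER_CUBIC))
stt();go(*place(20));go(*place(10))
E
```

```text
t 20.15 pos [519.9 245.3  72.5] yaw_y -74.0 z [-0.001 -0.001 -1.   ] F [ 0.4 -0.3 -5.4] w 35.3 q [ 0.16  0.52 -0.85  1.74  0.44  1.08 -2.13]
row [0.0003, -0.0001, -0.0015, 0.0006, 0.0015, -0.0006] mm 1.1614515813186193 deg 0.07893439208709284
row [0.0003, -0.0001, 0.0118, 0.0006, 0.0015, -0.0006] mm 8.86752697095292 deg 0.07893439208709284
```

View pics/w12z.png

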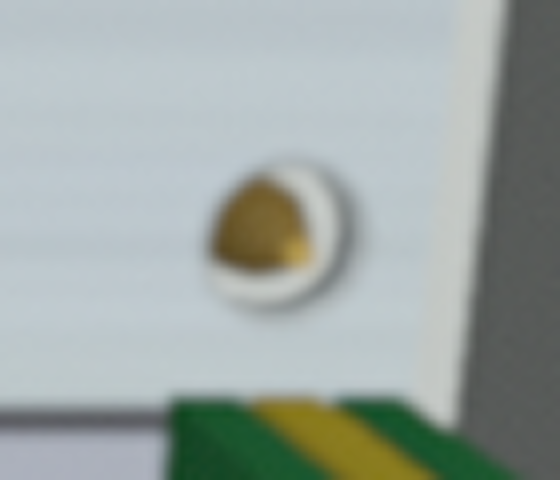

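Stud B is entering its hole (tip at about (290,245) in the crop) and there is no contact force, so I keep lowering.

Emit:
move_arm --pt "0 0 0.003 0 0.001 0" --pt "0 0 0.006 0 0.001 0" --pt "0 0 0.009 0 0.001 0" --pt "0 0 0.012 0 0.001 0" --pt "0 0 0.014 0 0.001 0"

```text
t: 20.57
tool_pos: [0.5197, 0.2453, 0.0616]
orientation: [0.0, 0.99, 0.139, -0.0]
ft_force: [-0.6, 1.1, -3.8]
gripper_width: 0.413
```

```bash
python3 - <<'E'
from h import *
stt();go(*place(8));go(*place(0))
E
```

```text
t 20.57 pos [519.7 245.3  61.6] yaw_y -74.0 z [-0.001 -0.001 -1.   ] F [-0.6  1.1 -3.8] w 35.2 q [ 0.15  0.54 -0.84  1.75  0.45  1.06 -2.14]
row [0.0004, -0.0002, 0.0, 0.0006, 0.0009, -0.0007] mm 0.36138801283766614 deg 0.05647918841415883
row [0.0005, -0.0002, 0.0107, 0.0006, 0.0009, -0.0007] mm 8.026573102310254 deg 0.05647918841415883
```

Emit:
move_arm --pt "0 0 0.002 0 0.001 0" --pt "0 0 0.004 0 0.001 0" --pt "0 0 0.006 0 0.001 0" --pt "0 0 0.008 0 0.001 0" --pt "0 0 0.009 0 0.001 0"

```text
t: 20.98
tool_pos: [0.5197, 0.2453, 0.0547]
orientation: [0.0, 0.99, 0.139, 0.0]
ft_force: [1.4, -0.4, -4.3]
gripper_width: 0.417
```

```bash
python3 - <<'E'
from h import *
stt();go(*place(0))
E
```

```text
t 20.98 pos [519.7 245.3  54.7] yaw_y -74.0 z [ 0. -0. -1.] F [ 1.4 -0.4 -4.3] w 35.6 q [ 0.15  0.54 -0.84  1.75  0.46  1.05 -2.14]
row [0.0005, -0.0002, 0.0014, 0.0006, 0.0, -0.0006] mm 1.138825098557618 deg 0.039082168905712075
```

Emit:
move_arm --pt "0 0 0.001 0 0 0" --pt "0 0 0.002 0 0 0" --pt "0 0 0.0025 0 0 0"

```text
t: 21.23
tool_pos: [0.5198, 0.2451, 0.0531]
orientation: [0.0, 0.99, 0.139, 0.0]
ft_force: [-3.4, -3.3, 5.2]
gripper_width: 0.416
```

```bash
python3 - <<'E'
from h import *
stt()
E
```

```text
t 21.23 pos [519.8 245.1  53.1] yaw_y -74.0 z [ 0.    -0.001 -1.   ] F [-3.4 -3.3  5.2] w 35.6 q [ 0.15  0.55 -0.83  1.75  0.46  1.05 -2.14]
```

Emit:
move_arm --pt "0 0 0 0 0 0" --pt "0 0 0 0 0 0" --pt "0 0 0 0 0 0" --pt "0 0 0 0 0 0" --jaw 54

```text
t: 21.57
tool_pos: [0.52, 0.2454, 0.0533]
orientation: [0.0, 0.99, 0.139, 0.0]
ft_force: [-0.7, -0.3, -0.1]
gripper_width: 0.63
```

```bash
python3 - <<'E'
from h import *
stt();s=snap('wrist','w13')
cv2.imwrite('pics/w13z.png',cv2.resize(s['image'][80:250,150:480],None,fx=2.4,fy=2.4,interpolation=cv2.INTER_CUBIC))
E
```

```text
t 21.57 pos [520.  245.4  53.3] yaw_y -74.0 z [ 0.001 -0.    -1.   ] F [-0.7 -0.3 -0.1] w 53.8 q [ 0.15  0.55 -0.83  1.75  0.46  1.05 -2.14]
```

View pics/w13z.png

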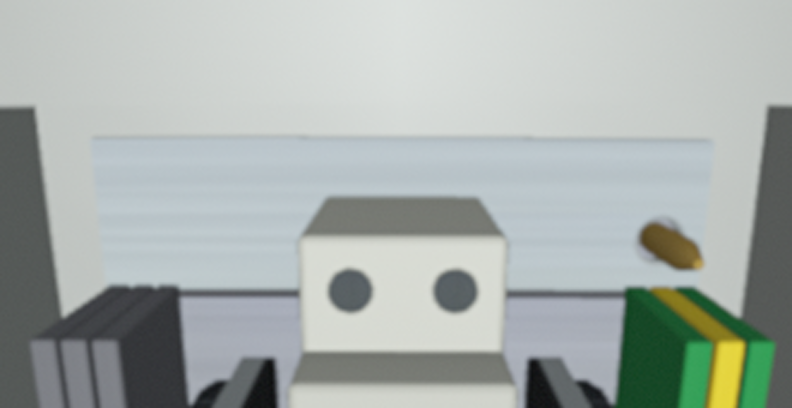

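Stud B stands through its hole and the plate has not shifted since the jaws opened. Retreating straight up.

Emit:
move_arm --pt "0 0 -0.02 0 0 0" --pt "0 0 -0.05 0 0 0" --pt "0 0 -0.1 0 0 0" --pt "0 0 -0.15 0 0 0" --pt "0 0 -0.2 0 0 0"

```text
t: 22.03
tool_pos: [0.5193, 0.2456, 0.2061]
orientation: [0.0, 0.99, 0.14, 0.0]
ft_force: [0.0, 0.4, 0.6]
gripper_width: 0.632
```

```bash
python3 - <<'E'
from h import *
stt();go([.42,-.02,.38],down(-74))
E
```

```text
t 22.03 pos [519.3 245.6 206.1] yaw_y -73.96 z [ 0.001 -0.    -1.   ] F [0.  0.4 0.6] w 54.0 q [ 0.22  0.38 -0.92  1.61  0.31  1.31 -2.04]
row [-0.225, 0.3039, -0.2319, 0.0005, -0.0008, 0.001] mm 332.66827804910764 deg 0.06198756058652019
```

Emit:
move_arm --pt "-0.01 0.02 -0.05 0 0 0" --pt "-0.04 0.06 -0.09 0 0 0" --pt "-0.08 0.1 -0.12 0 0 0" --pt "-0.12 0.14 -0.15 0 0 0" --pt "-0.15 0.19 -0.18 0 0 0"

```text
t: 22.45
tool_pos: [0.4567, 0.1014, 0.3301]
orientation: [0.0, 0.99, 0.141, 0.001]
ft_force: [0.7, -1.6, 0.1]
gripper_width: 0.634
```

Emit:
move_arm --pt "-0.02 0.05 -0.01 0 0 0" --pt "-0.04 0.1 -0.02 0 0 0" --pt "-0.06 0.15 -0.03 0 0 0" --pt "-0.06 0.2 -0.03 0 0 0" --pt "-0.06 0.2 -0.03 0 0 0"

```text
t: 22.87
tool_pos: [0.4553, -0.0626, 0.3535]
orientation: [0.001, 0.991, 0.136, 0.001]
ft_force: [-0.1, -0.4, -1.0]
gripper_width: 0.632
```

```bash
python3 - <<'E'
from h import *
stt();t=snap('top','t14');s=snap('scene','s14')
cv2.imwrite('pics/t14z.png',cv2.resize(t['image'][150:280,80:280],None,fx=4,fy=4,interpolation=cv2.INTER_CUBIC))
f=lambda p:tuple(int(round(q)) for q in ((proj(t,box(p))[0]-80)*4,(proj(t,box(p))[1]-150)*4))
for p in [(-55,-75,22),(55,-75,22),(55,75,22),(-55,75,22),(-42,64,40),(30,-64,40)]: print(p,f(p))
E
```

```text
t 22.87 pos [455.3 -62.6 353.5] yaw_y -74.33 z [ 0.003 -0.002 -1.   ] F [-0.1 -0.4 -1. ] w 54.0 q [ 0.78 -0.05 -0.71  1.65 -0.03  1.53 -1.22]
(-55, -75, 22) (639, 303)
(55, -75, 22) (603, 154)
(55, 75, 22) (395, 210)
(-55, 75, 22) (428, 361)
(-42, 64, 40) (430, 337)
(30, -64, 40) (589, 187)
```

View pics/t14z.png

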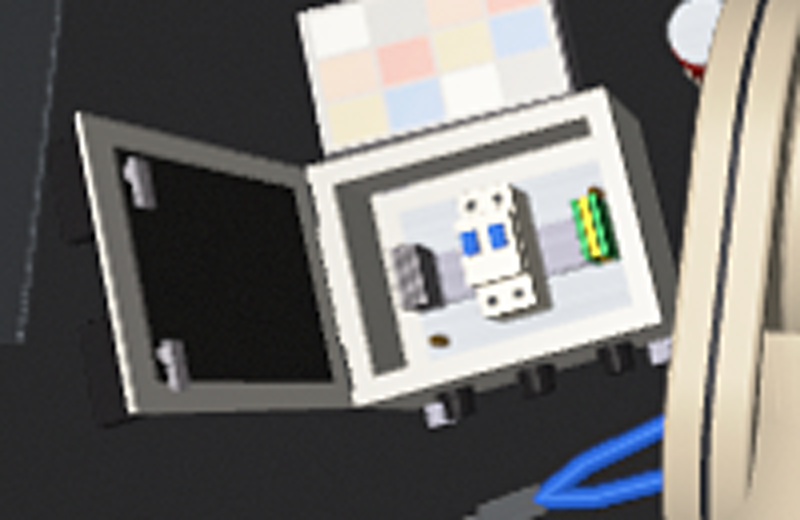

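View pics/t14.png

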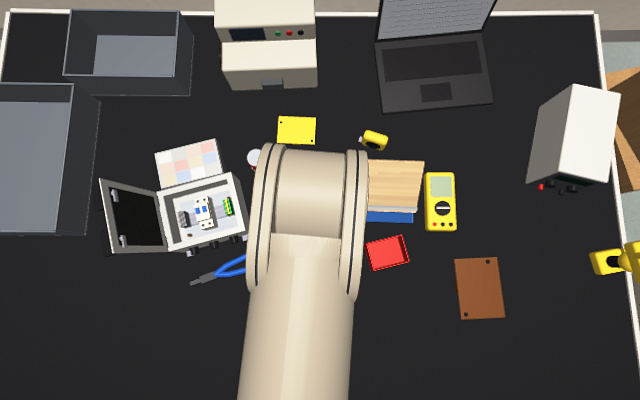

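```bash
python3 - <<'E'
from h import *
stt();print(manip.close_job())
E
```

```text
t 22.97 pos [455.2 -55.7 353.2] yaw_y -73.89 z [ 0.002  0.    -1.   ] F [-0.4  0.8 -0. ] w 53.7 q [ 0.78 -0.05 -0.71  1.65 -0.04  1.53 -1.22]
the job is handed in; nothing more can be done
None
```

The mounting plate is in the box and released, and I handed the job in at about 23 s of the 72 s allowed. No verdict is reported back.

**What I did:**
- **Locks:** I turned both clockwise to their stops.
- **Door:** I swung it open by the handle. It stands at about 1.7 rad, worked out from the gripper position, and the top view agrees.
- **Plate:** I took it off the stand by the breaker, levelled it and lowered it over both studs with no contact force on the way down. At the seat height the vertical force went from −4 N to +5 N. I then opened the jaws and moved the arm clear.

**Last checks:**
- The last top view shows both brass studs at their holes, the plate inside the supports' outline and the door still open. The wrist view shows stud B through its hole.
- I did not measure the plate's flatness after letting go. I inferred it from the level descent and the seat contact.
- The wrist view had shown both lock wings parallel to the door edge before the door was opened. I did not look at the locks again afterwards.
- The bystanders I could see looked unmoved. In the last top view the arm hid the screwdriver and most of the spray can. I took a final scene picture but did not view it.
- The two cameras disagreed by 1–2 mm on where the plate and box were, so I used values in between.

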